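# Change the load on the inclined grinding fixture

### The job

The T-nuts on the sloping fixture plate are finished: swing the keeper bar well clear of the plate, to its left edge, and put every T-nut in the tin tray. Then lay all the ground parallels on the plate side by side, pointing straight up the slope, flat on the plate with their lower ends up against the ledge, and swing the keeper back over them fully home into its catch. Do not disturb the dial indicator.

Things in the scene. Friction and masses are not known exactly. Their poses are not given: they have to be found in the camera images.
- plate: steel plate 170 x 260 mm sloping at 22 degrees on a fixed base. Origin: centre of its upper face, 85 mm above the bench; z normal to that face, x straight up the slope (roughly away from the robot), y level, to the left. The ledge across its lower end, y -92 to +92 mm, is 12 mm high, its stop face at x = -70 mm. From there to x = +85 mm the face is flat but for the hinge boss and the catch
- keeper_hinge (a point): hinge of the keeper: where its axis, normal to the plate, meets the plate face, at plate x -45, y +105 mm. The boss here is 26 mm across, 28 high, a pivot cap above it to 42. The catch that takes the bar's other end stands at plate x -45, y -97 to -130 mm and is 43 mm high
- keeper (a joint): keeper: flat aluminium bar, 18 mm wide, 8 thick, 28 to 36 mm above the plate, swinging parallel to it. 0 = shut, its end home in the catch, the bar lying 25 mm up-slope of the ledge. At angle q it points along (sin q, -cos q) in the plate's x, y: 1.57 = along the left edge, up-slope; stop at 1.8. Friction holds it anywhere; about 2 N at the knob moves it
- keeper_knob (a point): upright round black knob on the keeper, diameter 16 mm, 30 high (36 to 66 mm above the plate face), 185 mm from the hinge axis. This point: on the knob's axis, at half its height. Keeper and knob move together
- tray: open tin tray for small parts, fixed, 132 (x) x 200 (y) mm, walls 28 mm high and 2 thick, floor 2 mm. Origin: centre of its underside, z up
- parallel_1: pale ground steel parallel (rectangular bar), 16 (x) x 120 (y) x 24 (z) mm, 0.35 kg; starts on the bench to the right of the fixture. Origin: centre of its 16 x 120 mm underside; long axis y. Two or three of these are present
- parallel_2: pale ground steel parallel (rectangular bar), 16 (x) x 120 (y) x 24 (z) mm, 0.35 kg; starts on the bench to the right of the fixture. Origin: centre of its 16 x 120 mm underside; long axis y. Two or three of these are present
- parallel_3: pale ground steel parallel (rectangular bar), 16 (x) x 120 (y) x 24 (z) mm, 0.35 kg; starts on the bench to the right of the fixture. Origin: centre of its 16 x 120 mm underside; long axis y. Two or three of these are present
- t_nut_1: black steel T-nut, 0.07 kg: base 32 (x) x 28 (y) x 10 mm with a stem 32 (x) x 16 (y) mm on top, 20 high in all; starts on the sloping plate, 32 mm side up-slope, its lower end at the ledge. Origin: centre of its underside, z towards the stem. Two or three of these are present
- t_nut_2: black steel T-nut, 0.07 kg: base 32 (x) x 28 (y) x 10 mm with a stem 32 (x) x 16 (y) mm on top, 20 high in all; starts on the sloping plate, 32 mm side up-slope, its lower end at the ledge. Origin: centre of its underside, z towards the stem. Two or three of these are present
- t_nut_3: black steel T-nut, 0.07 kg: base 32 (x) x 28 (y) x 10 mm with a stem 32 (x) x 16 (y) mm on top, 20 high in all; starts on the sloping plate, 32 mm side up-slope, its lower end at the ledge. Origin: centre of its underside, z towards the stem. Two or three of these are present
- dial_indicator: bystander: round dial indicator lying on its back, 127 x 62 x 21 mm, origin at the centre of its underside. Must not be disturbed

How it is judged:
By the outcome, as a careful person would: the job done as asked, in the order asked, and still so for the second after the job is handed in, with the robot touching nothing.
Of t_nut_1, t_nut_2, t_nut_3 only 2 to 3 are there at a start; the rules pass over those that are not, and their reading is None.
Of parallel_1, parallel_2, parallel_3 only 2 to 3 are there at a start; the rules pass over those that are not, and their reading is None.
At some moment in a run one of parallel_1, parallel_2, parallel_3, t_nut_1, t_nut_2, t_nut_3 may be knocked a few centimetres aside while the robot is not near it.
It also fails if it takes over 210 s, if anything falls off the work surface, if the arm or the gripper's body presses on something with over 40 N, if the wrist force passes 120 N, or if a joint passes its speed limit or range.

### The arm

A 6-joint arm with a two-finger parallel gripper is mounted at the origin on the work surface; the furniture and walls round the work are solid. World frame = base frame: x ahead of the robot, y to its left, z up, the work surface at z = 0. Lengths are in mm, angles in rad, forces in N, time in s.
With the tool pointing down it reaches from about 425 to 925 mm from the base axis. Payload 12.5 kg.
Tool frame: the origin (TCP) lies midway between the tips of the shut fingers; the grasp point (between the pads) lies 19 mm behind it (grip_depth is the distance from the TCP to the grasp point, in mm); z points along the fingers, y is the line along which they close (so a half turn about z gives the same grasp; the last joint's range is limited). The gripper opens to 85 mm and grips with 20 to 120 N. Pads are 22 mm wide; open, the fingers measure 114 mm over their backs; the gripper's body (76 mm by 85 mm) begins 54 mm behind the grasp point. The pads swing forward as they close: fully open they stand 13 mm farther back than shut.
Start: joints at [-0.891, 0.491, 1.559, -0, 1.092, -0.106], TCP at [442.144, -441.762, 231.327] pointing down, gripper open.
Joint ranges: [-3.1, 3.1], [-0.84, 2.19], [0.05, 2.79], [-1.13, 4.28], [0.06, 2.93], [-2.69, 2.69]. Speed limits (rad/s): [2.22, 2.22, 2.79, 3.14, 3.14, 3.14].

### API

Orientations are given as a unit quaternion [w, x, y, z].
In Python, from plant import read_state, capture, calibration, finish_job, grip_depth gives the robot as it stands.
- The arm moves only by the shell command python3 -m handwheel 'ROWS' [OPENING]. ROWS is JSON, a list of rows, each a list of 4 numbers: the shift along the tool's x, y, z in units of 30 cm (1.0 is 30 cm), then the turn about the tool's z in units of 0.5 rad (1.0 is 0.5 rad). A call has 1 to 8 rows; each row is the pose to reach, as a shift and turn from the pose commanded when the call began, along the tool's axes at that moment; what a row does not reach only later rows make up. A row lasts 1/8 s, in which the tool goes at most 62.5 mm and 10.7 degrees, less where a joint would pass 70% of its speed; a pose out of reach is approached as far as the arm can. A call with a number of a shift or a turn outside -1 to 1 is refused whole. A call with a gripper value outside its range is refused whole. OPENING is the finger opening in mm, from 0 to 85.4, set as the call begins (- or left out, the last holds). The fingers move at their own pace and stop on an object; the grip force is fixed at half the most. Time passes only in rows, so rows that repeat a pose let the fingers close. It gives the time, the measured TCP pose, the force, the opening and the grip force at its end, in the units of the state.
- read_state(): the state, without advancing time (a new reading comes with each control period).
- capture(name): name is "scene" or "top"; returns the picture (384x512x3 uint8, red, green, blue); there is no depth.
- calibration(name): a dict with "camera_matrix" (3x3 intrinsics, pixels), "dist" ([k1, k2, p1, p2, k3] as OpenCV has them; the pictures are not rectified), "extrinsics" (4x4, takes a point from camera to world coordinates). Camera axes: x right, y up, looking along -z (the intrinsics and any distortion apply to the point x, -y, -z); pixel columns grow to the right and rows downward; lengths in mm; the calibration is good to about 2 mm. A picture is of the moment at which its call begins. calibration takes no time and is no camera call.
- finish_job(): hands the job in; it is judged then, once.
The state is a dict: "time_s": time; "joint_pos": joint angles; "joint_vel": joint speeds; "effort": joint torques, N m; "ee_pos": TCP position; "orientation": TCP orientation; "wrist_force": force on the tool from outside, world axes, zero at the start; "wrist_torque": the same for the moment, N m; "opening": opening from 0.0 (shut) to 1.0 (fully open); "grasp_force": force on a finger pad.
Only numpy, scipy, OpenCV 4.12 (cv2) and the standard library are available. Lean on these libraries where they do the work, as an engineer would, in place of code of your own. Each camera call takes 0.05 s, during which the arm holds its last target. There are 200 camera calls.

## Working session

There is one attempt and no reset: what is moved stays moved. The work goes in short steps, Python scripts to look and compute and a shell command to move; the robot and the scene stay as the last step left them, time stands still between calls to the robot, and variables do not carry over. Pictures are saved under pics/ and viewed, at most 14 in all, crops included, and the job is handed in when it is done.

```bash
ls; mkdir -p pics
python3 - <<'E'
from plant import *
import cv2,numpy as np
print(read_state()); print(grip_depth)
for n in("scene","top"):
    im=capture(n); cv2.imwrite(f"pics/{n}0.png",cv2.resize(im[:,:,::-1],(800,600),interpolation=cv2.INTER_CUBIC))
    np.save(f"pics/{n}0.npy",im)
    c=calibration(n); print(n,c)
E
```

```text
pics
{'time_s': 0.0, 'joint_pos': array([-8.90603449e-01,  4.91549169e-01,  1.55946702e+00,  1.40836076e-06,
        1.09168712e+00, -1.05632640e-01]), 'joint_vel': array([ 0.00033309, -0.00053791,  0.00035392,  0.00275845,  0.0004511 ,
        0.00172012]), 'effort': array([ 4.00157091e-05, -6.18438578e+01, -2.61588657e+01, -7.62685522e-05,
        4.04490129e-03,  8.19651802e-06]), 'ee_pos': array([ 441.9863089 , -441.57033522,  230.72814157]), 'orientation': array([-5.32746881e-04,  9.23797723e-01,  3.82880476e-01, -1.56750305e-04]), 'wrist_force': array([-0.00057138,  0.06201837,  0.12500198]), 'wrist_torque': array([ 0.03210977, -0.0331424 , -0.03898934]), 'grasp_force': 0.0, 'opening': 1.000377642984853}
18.700000000000003
scene {'camera_matrix': array([[448.32633222,   0.        , 260.52846802],
       [  0.        , 448.32633222, 194.85787337],
       [  0.        ,   0.        ,   1.        ]]), 'dist': array([-0.15829079,  0.        ,  0.        ,  0.        ,  0.        ]), 'extrinsics': array([[ 8.27667448e-01,  3.37005532e-01, -4.48769280e-01,
        -1.05861521e+02],
 
[... 165 characters left out ...]
3],
       [ 0.00000000e+00,  0.00000000e+00,  0.00000000e+00,
         1.00000000e+00]])}
top {'camera_matrix': array([[356.57424334,   0.        , 253.30103352],
       [  0.        , 356.57424334, 188.40382087],
       [  0.        ,   0.        ,   1.        ]]), 'dist': array([0.03763377, 0.        , 0.        , 0.        , 0.        ]), 'extrinsics': array([[ 3.31391308e-04,  9.89784074e-01, -1.42574111e-01,
         4.44832474e+02],
       [-9.99721537e-01,  3.69199372e-03,  2.33070193e-02,
         5.19201246e+01],
       [ 2.35952992e-02,  1.42526686e-01,  9.89509679e-01,
         1.07043475e+03],
       [ 0.00000000e+00,  0.00000000e+00,  0.00000000e+00,
         1.00000000e+00]])}
```

View pics/scene0.png

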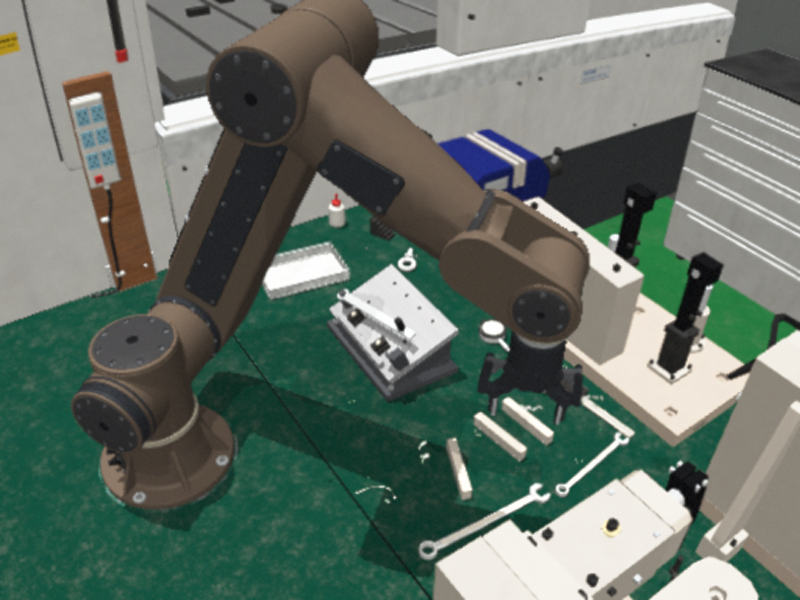

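View pics/top0.png

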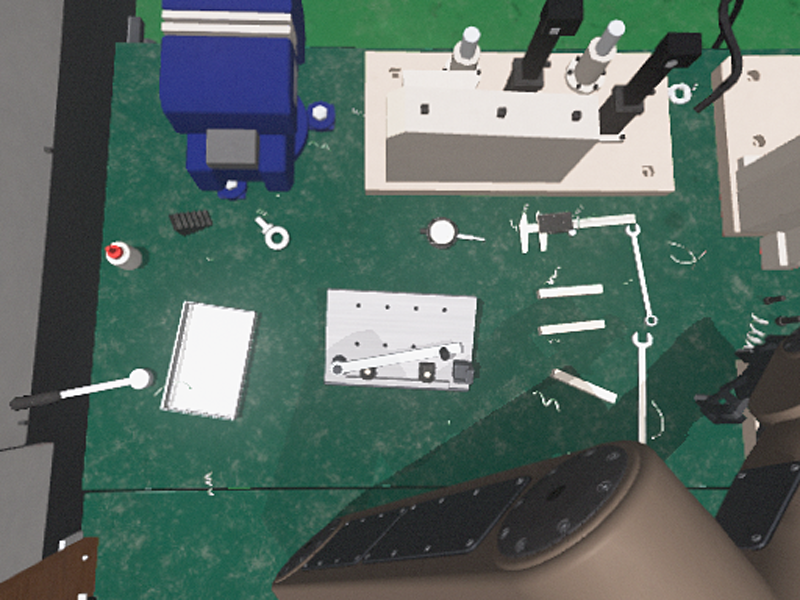

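Top view (800x600): plate corners are about (327,290), (477,297), (470,388) and (326,385). The keeper is nearly shut with its knob near (445,352). T-nuts show at (368,371) and (427,371), three parallels at (570,291), (572,327) and (584,386), the tray at (208,360) and the dial at (441,232). Next I zoom in.

```bash
cat > h.py <<'E'
import numpy as np,cv2
from plant import *
from scipy.spatial.transform import Rotation as R
def ray(n,uv):
    c=calibration(n);p=cv2.undistortPoints(np.array(uv,float).reshape(-1,1,2),c["camera_matrix"],c["dist"]).reshape(-1,2)
    E=c["extrinsics"];d=np.c_[p[:,0],-p[:,1],-np.ones(len(p))]@E[:3,:3].T
    return E[:3,3],d
def onz(n,uv,z):
    o,d=ray(n,uv);return o+d*((np.array(z)-o[2])/d[:,2])[:,None]
def onplane(n,uv,p0,nn):
    o,d=ray(n,uv);return o+d*(((p0-o)@nn)/(d@nn))[:,None]
def proj(n,P):
    c=calibration(n);E=c["extrinsics"];q=(np.array(P,float).reshape(-1,3)-E[:3,3])@E[:3,:3]
    q=q*[1,-1,-1];return cv2.projectPoints(q,np.zeros(3),np.zeros(3),c["camera_matrix"],c["dist"])[0].reshape(-1,2)
def crop(n,x,y,w,h,out,s=None):
    im=capture(n);k=s or min(800/w,600/h)
    cv2.imwrite(out,cv2.resize(im[y:y+h,x:x+w,::-1],None,fx=k,fy=k,interpolation=cv2.INTER_CUBIC));return im
E
python3 - <<'E'
from h import *
a=np.load("pics/top0.npy")[178:258,202:312];b=np.load("pics/scene0.npy")[165:260,200:300]
a=cv2.resize(a,(800,582),interpolation=cv2.INTER_CUBIC)[:,:,::-1]
b=cv2.resize(b,(632,600),interpolation=cv2.INTER_CUBIC)[:,:,::-1]
cv2.imwrite("pics/ca.png",a);cv2.imwrite("pics/cb.png",b)
uv=np.array([(327,290),(477,297),(470,388),(326,385)])*.64
P=onz("top",uv,[116.8,116.8,53.2,53.2]);print(P.round(1))
# parallels: white blobs in top
im=np.load("pics/top0.npy");hsv=cv2.cvtColor(im,cv2.COLOR_RGB2HSV)
m=((hsv[...,1]<70)&(hsv[...,2]>130)).astype(np.uint8)
n,l,s,c=cv2.connectedComponentsWithStats(m)
for i in range(1,n):
    if 40<s[i,4]<8000:
        r=cv2.minAreaRect(np.argwhere(l==i)[:,::-1].astype(np.float32));bx=cv2.boxPoints(r)
        w=onz("top",bx,24);e=w[1]-w[0],w[2]-w[1];
        print(s[i],w.mean(0).round(1)[:2],[ (np.linalg.norm(k).round(0),np.degrees(np.arctan2(k[1],k[0])).round(1)) for k in e])
E
```

```text
[[ 589.4  148.2  116.8]
 [ 578.2 -111.4  116.8]
 [ 421.3 -106.    53.2]
 [ 426.6  153.2   53.2]]
[103   6  84   9 471] [1159.1  367.2] [(np.float64(21.0), np.float64(1.2)), (np.float64(257.0), np.float64(-90.0))]
[103  14  84   9 537] [1131.4  366.2] [(np.float64(256.0), np.float64(-88.4)), (np.float64(27.0), np.float64(-178.8))]
[ 457   35   55  115 4009] [ 901.5 -682.3] [(np.float64(167.0), np.float64(-90.3)), (np.float64(368.0), np.float64(174.9))]
[461  36   7  16  86] [1057.1 -633.3] [(np.float64(19.0), np.float64(-90.2)), (np.float64(50.0), np.float64(176.1))]
[200  67   9  10  72] [959.6 179.6] [(np.float64(25.0), np.float64(-89.1)), (np.float64(29.0), np.float64(-179.1))]
[132  83  31  18 127] [892.6 351. ] [(np.float64(90.0), np.float64(-89.0)), (np.float64(54.0), np.float64(-178.2))]
[332 130  19  32 245] [ 728.9 -237.3] [(np.float64(53.0), np.float64(-83.2)), (np.float64(97.0), np.float64(-175.9))]
[474 130  16  16  66] [ 758.8 -661.5] [(np.float64(37.0), np.float64(-69.2)), (np.float64(48.0), np.float64(-164.8))]
[364 137  57  72 547] [ 672.1 -422.4] [(np.float64(125.0), 
[... 1134 characters left out ...]
10 245] [ 535.7 -304.1] [(np.float64(128.0), np.float64(-83.6)), (np.float64(17.0), np.float64(-177.0))]
[404 212  14  72 341] [ 425.6 -429.2] [(np.float64(38.0), np.float64(-89.8)), (np.float64(203.0), np.float64(175.9))]
[ 38 236  58  19 360] [432.7 556.7] [(np.float64(158.0), np.float64(-83.2)), (np.float64(36.0), np.float64(-169.5))]
[353 236  42  22 268] [ 426.5 -321.9] [(np.float64(19.0), np.float64(-25.4)), (np.float64(125.0), np.float64(-113.2))]
[ 344  320  122   64 4067] [  77.3 -387. ] [(np.float64(252.0), np.float64(-54.8)), (np.float64(208.0), np.float64(-143.3))]
[364 326  27  24  48] [ 175.5 -319.3] [(np.float64(98.0), np.float64(-52.8)), (np.float64(6.0), np.float64(-140.5))]
```

View pics/ca.png

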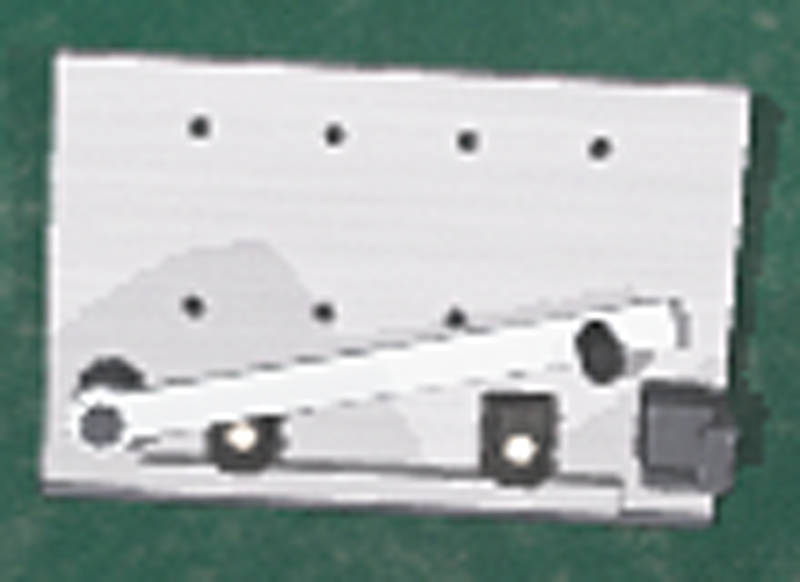

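View pics/cb.png

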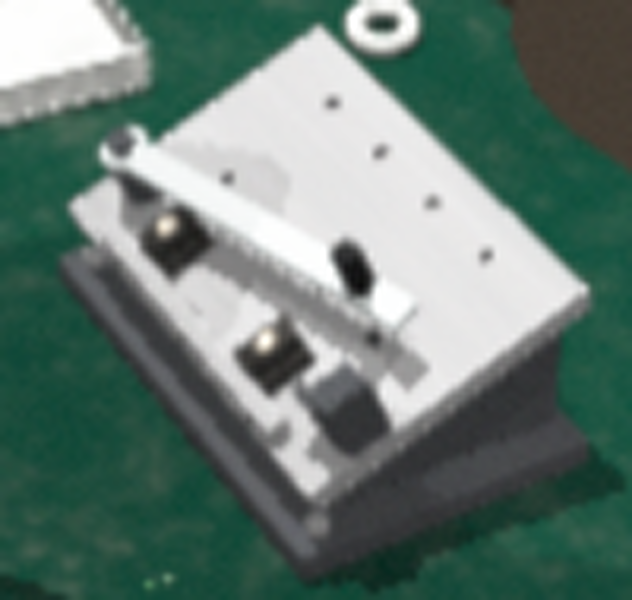

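The crops show two T-nuts, at (245,437) and (518,440) in the top crop. The keeper is about 0.2 rad open with its knob top near (605,365), the hinge cap is at (101,425) and the catch at (685,430). Now I fit the plate frame and locate the parts.

```bash
cat >> h.py <<'E'
import os,json
TH=np.radians(22)
def frame(x,y,yaw):
    c,s=np.cos(yaw),np.sin(yaw)
    return np.array([[c,-s,0],[s,c,0],[0,0,1]])@R.from_euler('y',-TH).as_matrix(),np.array([x,y,85.])
if os.path.exists("plate.json"): A,O=frame(*json.load(open("plate.json")))
def w2p(P): return (np.array(P)-O)@A
def p2w(P): return np.array(P,float)@A.T+O
def phi():
    m=R.from_quat(np.roll(read_state()["orientation"],-1)).as_matrix();return np.arctan2(m[1,0],m[0,0])
def go(*targets,deg=None):
    """units along tool axes to world TCP targets; turn to deg"""
    p=read_state()["ee_pos"];f=phi()
    for t in targets:
        d=np.array(t)-p;u=np.array([d[0]*np.cos(f)+d[1]*np.sin(f),d[0]*np.sin(f)-d[1]*np.cos(f),-d[2]])/300
        tr="" if deg is None else round(((f-np.radians(deg)+np.pi)%(2*np.pi)-np.pi)/.5,3)
        print("row",u.round(3),tr)
def st():
    s=read_state();print("t %.2f"%s["time_s"],"tcp",s["ee_pos"].round(1),"plate",w2p(s["ee_pos"]).round(1),"phi %.2f"%np.degrees(phi()),"F",s["wrist_force"].round(1),"open %.1f"%(s["opening"]*85.4),"g %.1f"%s["grasp_force"],"j6 %.2f"%s["joint_pos"][5])
E
python3 - <<'E'
from h import *
import h
from scipy.optimize import least_squares
k=800/110
px=lambda c:np.array(c)/k+[202,178]-.5+.5/k
kb=632/100
pb=lambda c:np.array(c)/kb+[200,165]-.5+.5/kb
tu=px([(57,52),(748,90),(45,487),(101,425),(147,458),(612,480)])
tp=np.array([(85,130,0),(85,-130,0),(-85,130,0),(-45,105,42),(-70,92,12),(-70,-92,12)],float)
su=pb([(318,27),(588,290),(316,498),(122,140)])
sp=np.array([(85,130,0),(85,-130,0),(-85,-130,0),(-45,105,42)],float)
def f(v):
    A,O=frame(*v);return np.r_[(proj("top",tp@A.T+O)-tu),(proj("scene",sp@A.T+O)-su)].ravel()
r=least_squares(f,[504,21,-.033],loss='soft_l1');v=r.x
print(v,np.degrees(v[2]));print(f(v).reshape(-1,2).round(1).tolist())
json.dump(list(v),open("plate.json","w"));h.A,h.O=frame(*v)
def pp(n,uv,hh): return w2p(onplane(n,uv,p2w([0,0,hh]),h.A[:,2])).round(1)
print("knob top",pp("top",px([(595,345),(607,365)]),66),pp("top",px([(607,365)]),51), pp("scene",pb([(347,256)]),66))
print("nut stem top",pp("top",px([(241,436),(518,448)]),20),pp("scene",pb([(168,226),(267,342)]),20))
print("nut base R low/hi corners",pp("top",px([(482,395),(553,395),(488,482)]),10))
E
```

```text
[ 5.06750493e+02  2.24864440e+01 -4.49270978e-02] -2.5741330882109543
[[-0.3, 0.2], [0.7, -0.4], [-0.0, -0.8], [0.1, 0.3], [-0.7, 0.5], [1.7, 0.5], [0.3, -0.5], [0.6, -0.6], [-0.6, -0.2], [-0.3, -0.3]]
knob top [[  4.1 -71.   66. ]
 [ -3.2 -75.8  66. ]] [[ -8.6 -77.5  51. ]] [[ -4.6 -78.2  66. ]]
nut stem top [[-54.7  54.5  20. ]
 [-54.4 -50.   20. ]] [[-53.9  53.7  20. ]
 [-54.9 -51.2  20. ]]
nut base R low/hi corners [[-37.7 -35.8  10. ]
 [-36.4 -62.7  10. ]
 [-72.8 -40.3  10. ]]
```

The frame fit is good: the nuts lie at x = -54 at y = +54 and y = -50.5, and the knob's radius comes out at 185.6 mm, giving q≈0.22. Next I turn the tool and go down beside the knob.

Run:
```python
from h import *
a=p2w([-40,-76,48]);print(a)
go(a+[0,0,100],a,deg=np.degrees(-.045))
```

```text
[448.32427886 -50.9636337  114.52056128]
row [ 0.936 -0.905  0.054] 1.662
row [ 0.936 -0.905  0.388] 1.662
```

```bash
python3 -m handwheel '[[0.936,-0.905,0.05,1],[0.936,-0.905,0.05,1],[0.936,-0.905,0.05,1],[0.936,-0.905,0.05,1],[0.936,-0.905,0.05,1],[0.936,-0.905,0.05,1],[0.936,-0.905,0.05,1],[0.936,-0.905,0.05,1]]' 0
python3 -m handwheel '[[0,0,0,0.66],[0,0,0,0.66],[0,0,0,0.66]]'
python3 - <<'E'
from h import *
st();a=p2w([-40,-76,48]);go(a,deg=-2.57)
E
```

```text
time_s: 1.1
ee_pos: [448.7, -50.8, 216.3]
orientation: [0.0, 0.99, 0.143, 0.0]
wrist_force: [0.2, -0.2, 0.3]
opening: 0.001
grasp_force: 0.0
time_s: 1.48
ee_pos: [448.8, -52.7, 216.2]
orientation: [0.0, 1.0, -0.022, 0.0]
wrist_force: [-0.2, -0.9, -0.4]
opening: -0.002
grasp_force: 0.0
t 1.48 tcp [448.8 -52.7 216.2] plate [ -1.4 -77.7 142.1] phi -2.58 F [-0.2 -0.9 -0.4] open -0.2 g 0.0 j6 1.35
row [-0.002 -0.006  0.339] -0.0
```

```bash
python3 -m handwheel '[[0,-0.006,0.17,0],[0,-0.006,0.339,0],[0,-0.006,0.339,0]]'
python3 - <<'E'
from h import *
st();
for q,d in((.22,19),(.4,21),(.6,23),(.8,25),(1.0,26),(1.2,25),(1.4,24),(1.58,23),(1.66,23)):
    t=np.array([np.cos(q),np.sin(q)]);k=np.array([-45,105])+185*np.array([np.sin(q),-np.cos(q)])
    print(q,k.round(),end=" ");go(p2w(np.r_[k-d*t,48]))
E
```

```text
time_s: 1.85
ee_pos: [447.4, -49.9, 112.5]
orientation: [-0.001, 1.0, -0.021, -0.003]
wrist_force: [1.2, -0.1, 0.9]
opening: -0.002
grasp_force: 0.0
t 1.85 tcp [447.4 -49.9 112.5] plate [-41.7 -75.   46.5] phi -2.43 F [ 1.2 -0.1  0.9] open -0.2 g 0.0 j6 1.36
0.22 [ -5. -76.] row [ 0.055  0.016 -0.028] 
0.4 [ 27. -65.] row [ 0.151 -0.004 -0.066] 
0.6 [ 59. -48.] row [ 0.252 -0.047 -0.107] 
0.8 [ 88. -24.] row [ 0.344 -0.11  -0.145] 
1.0 [111.   5.] row [ 0.426 -0.193 -0.177] 
1.2 [127.  38.] row [ 0.494 -0.298 -0.205] 
1.4 [137.  74.] row [ 0.54  -0.415 -0.223] 
1.58 [140. 107.] row [ 0.562 -0.528 -0.232] 
1.66 [139. 121.] row [ 0.565 -0.577 -0.233]
```

```bash
python3 -m handwheel '[[0.055,0.016,-0.03,0],[0.1,0.006,-0.048,0],[0.151,-0.004,-0.068,0],[0.2,-0.025,-0.088,0],[0.252,-0.047,-0.109,0],[0.3,-0.08,-0.127,0],[0.344,-0.11,-0.147,0],[0.344,-0.11,-0.147,0]]'
python3 - <<'E'
from h import *
st();crop("scene",180,120,150,112,"pics/k1.png")
for q,d in((.8,25),(1.0,26),(1.2,25),(1.4,24),(1.58,23),(1.66,23)):
    t=np.array([np.cos(q),np.sin(q)]);k=np.array([-45,105])+185*np.array([np.sin(q),-np.cos(q)])
    print(q,end=" ");go(p2w(np.r_[k-d*t,48]))
E
```

```text
time_s: 2.85
ee_pos: [554.4, -20.7, 160.3]
orientation: [0.0, 1.0, -0.021, 0.002]
wrist_force: [-0.6, 0.7, 0.3]
opening: -0.002
grasp_force: 0.0
t 2.85 tcp [554.4 -20.7 160.3] plate [ 74.1 -41.   51.3] phi -2.44 F [-0.6  0.7  0.3] open -0.2 g 0.0 j6 1.46
0.8 row [-0.005  0.002  0.013] 
1.0 row [ 0.076 -0.081 -0.02 ] 
1.2 row [ 0.144 -0.186 -0.047] 
1.4 row [ 0.19  -0.304 -0.065] 
1.58 row [ 0.212 -0.416 -0.074] 
1.66 row [ 0.215 -0.466 -0.076]
```

View pics/k1.png

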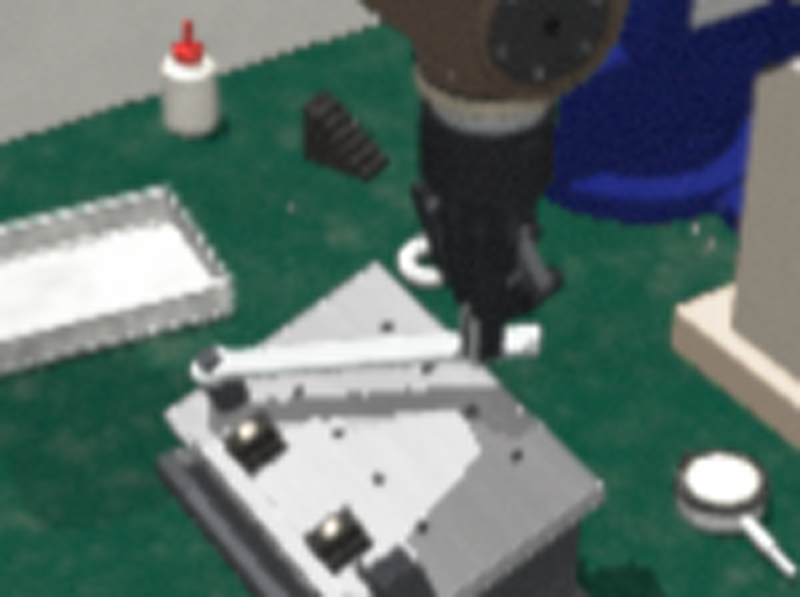

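The keeper moved to q≈0.8 with the fingers still behind the knob (around (480,345)). I carry on pushing.

```bash
python3 -m handwheel '[[0.04,-0.04,-0.008,0],[0.076,-0.081,-0.02,0],[0.112,-0.135,-0.035,0],[0.144,-0.186,-0.047,0],[0.168,-0.245,-0.056,0],[0.19,-0.304,-0.065,0],[0.203,-0.36,-0.07,0],[0.203,-0.36,-0.07,0]]'
python3 - <<'E'
from h import *
st()
for q,d in((1.5,23),(1.58,22.5),(1.68,22.5)):
    t=np.array([np.cos(q),np.sin(q)]);k=np.array([-45,105])+185*np.array([np.sin(q),-np.cos(q)])
    print(q,end=" ");go(p2w(np.r_[k-d*t,48]))
E
```

```text
time_s: 3.9
ee_pos: [619.1, 85.6, 179.7]
orientation: [-0.0, 1.0, -0.021, 0.0]
wrist_force: [-0.8, 0.3, -0.7]
opening: 0.001
grasp_force: 0.0
t 3.90 tcp [619.1  85.6 179.7] plate [136.9  68.1  46.8] phi -2.45 F [-0.8  0.3 -0.7] open 0.1 g 0.0 j6 1.65
1.5 row [ 0.002 -0.003 -0.005] 
1.58 row [ 0.009 -0.054 -0.008] 
1.68 row [ 0.013 -0.116 -0.009]
```

```bash
python3 -m handwheel '[[0.005,-0.04,-0.008,0],[0.01,-0.08,-0.009,0],[0.012,-0.108,-0.009,0],[0.012,-0.108,-0.009,0],[0,0.03,-0.1,0],[-0.15,0.1,-0.25,0],[-0.3,0.2,-0.25,0],[-0.3,0.2,-0.25,0]]'
python3 - <<'E'
from h import *
st();crop("top",190,120,130,98,"pics/k2.png")
for y in(53,-50.5):
    a=p2w([-54,y,0]);print(a);go(a+[0,0,70],a+[0,0,3.5],deg=-2.57)
E
```

```text
time_s: 4.9
ee_pos: [524.0, 27.0, 255.8]
orientation: [0.0, 1.0, -0.023, 0.001]
wrist_force: [0.1, 0.6, 0.9]
opening: 0.002
grasp_force: 0.0
t 4.90 tcp [524.   27.  255.8] plate [ 79.8   5.3 152. ] phi -2.65 F [0.1 0.6 0.9] open 0.2 g 0.0 j6 1.54
[459.1134217   77.68161426  64.77124396]
row [-0.23  -0.157  0.403] -0.002
row [-0.23  -0.157  0.625] -0.002
[454.4650312  -25.71394883  64.77124396]
row [-0.229  0.188  0.403] -0.002
row [-0.229  0.188  0.625] -0.002
```

View pics/k2.png

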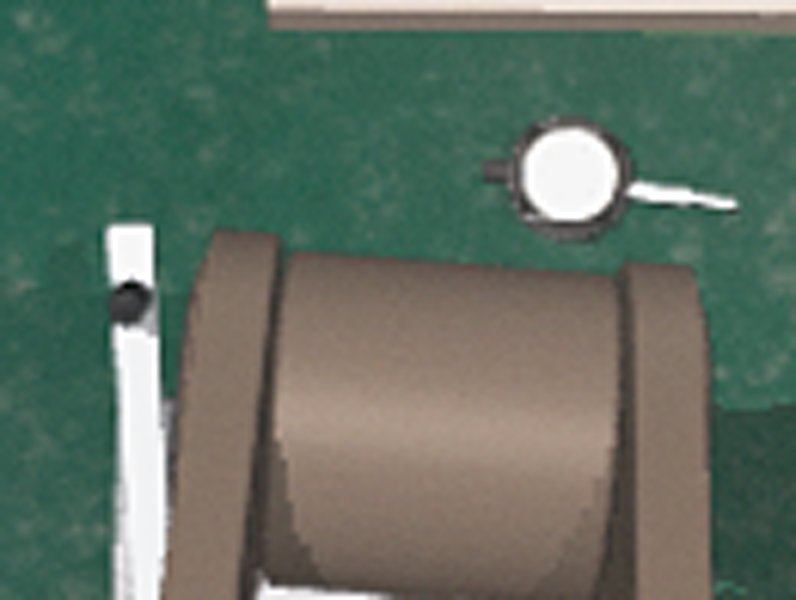

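The keeper now lies along the left edge, knob at (130,302) in the crop and q≈1.66. Now nut 2.

```bash
python3 -m handwheel '[[-0.1,0.1,0.1,0],[-0.229,0.188,0.25,0],[-0.229,0.188,0.4,0],[-0.229,0.188,0.5,0],[-0.229,0.188,0.6,0],[-0.229,0.188,0.6,0],[-0.229,0.188,0.6,0]]' 45
python3 - <<'E'
from h import *
st();go(p2w([-54,-50.5,0])+[0,0,3.5],deg=-2.57)
E
```

```text
time_s: 5.82
ee_pos: [456.0, -25.0, 75.2]
orientation: [0.0, 1.0, -0.022, 0.0]
wrist_force: [0.5, 0.6, -0.2]
opening: 0.526
grasp_force: 0.0
t 5.83 tcp [456.  -25.   75.2] plate [-48.7 -49.7   9.1] phi -2.52 F [ 0.5  0.6 -0.2] open 44.9 g 0.0 j6 1.42
row [-0.005  0.003  0.023] 0.002
```

```bash
python3 -m handwheel '[[-0.005,0.003,0.012,0],[-0.005,0.003,0.022,0],[-0.005,0.003,0.022,0]]'
python3 -m handwheel '[[0,0,0,0],[0,0,0,0],[0,0,0,0],[0,0,0,0],[0,0,0,0]]' 15
python3 -c "from h import *;st()"
```

```text
time_s: 6.2
ee_pos: [453.6, -26.0, 68.3]
orientation: [0.0, 1.0, -0.022, 0.0]
wrist_force: [-0.4, 0.3, -0.1]
opening: 0.525
grasp_force: 0.0
time_s: 6.82
ee_pos: [453.6, -25.9, 68.5]
orientation: [0.0, 1.0, -0.022, 0.0]
wrist_force: [-2.4, 0.8, 6.6]
opening: 0.305
grasp_force: 58.8
t 6.83 tcp [453.6 -25.9  68.5] plate [-53.3 -50.7   3.8] phi -2.52 F [-2.4  0.8  6.6] open 26.0 g 58.8 j6 1.41
```

```bash
python3 -m handwheel '[[0,0,-0.1,0],[0,0,-0.3,0],[0,0,-0.42,0],[0,0,-0.42,0]]'
python3 - <<'E'
from h import *
st();print(np.array([474.7,380.8]));go([475,345,200],[475,345,16],[475,405,200],deg=-10)
E
```

```text
time_s: 7.32
ee_pos: [454.4, -26.0, 196.4]
orientation: [0.0, 1.0, -0.022, 0.003]
wrist_force: [0.3, -0.0, -2.1]
opening: 0.307
grasp_force: 59.7
t 7.33 tcp [454.4 -26.  196.4] plate [ -4.7 -50.8 122.1] phi -2.52 F [ 0.3 -0.  -2.1] open 26.2 g 59.7 j6 1.41
[474.7 380.8]
row [ 0.014 -1.239 -0.012] 0.261
row [ 0.014 -1.239  0.601] 0.261
row [ 0.005 -1.438 -0.012] 0.261
```

```bash
python3 -m handwheel '[[0.01,-0.2,0,0],[0.01,-0.4,0,0],[0.01,-0.6,0,0],[0.01,-0.8,0,0],[0.01,-1,0,0],[0.01,-1,0,0]]'
python3 -m handwheel '[[0.005,-0.2,0.05,0],[0.005,-0.239,0.25,0],[0.005,-0.239,0.45,0],[0.005,-0.239,0.6,0],[0.005,-0.239,0.6,0],[0.005,-0.239,0.6,0]]'
python3 -m handwheel '[[0,0,0,0],[0,0,0,0],[0,0,0,0],[0,0,0,0]]' 50
python3 -m handwheel '[[0,0,-0.15,0],[0,0,-0.35,0],[0,0.2,-0.6,0],[0,0.4,-0.6,0],[0,0.6,-0.6,0],[0,0.8,-0.6,0],[-0.01,0.9,-0.5,0],[-0.01,0.9,-0.4,0]]' 38
python3 - <<'E'
from h import *
st();im=crop("top",90,180,90,67,"pics/t1.png");a=p2w([-54,52.5,0]);go(a+[0,0,60],a+[0,0,3.5],deg=-2.57)
E
```

```text
time_s: 8.07
ee_pos: [469.0, 276.8, 192.3]
orientation: [0.0, 1.0, -0.02, -0.001]
wrist_force: [0.1, -0.4, -1.5]
opening: 0.304
grasp_force: 59.7
time_s: 8.82
ee_pos: [474.6, 344.6, 14.5]
orientation: [0.0, 1.0, -0.022, -0.0]
wrist_force: [0.5, 0.2, -0.1]
opening: 0.306
grasp_force: 67.1
time_s: 9.32
ee_pos: [475.6, 347.0, 15.7]
orientation: [-0.002, 1.0, -0.022, 0.002]
wrist_force: [0.2, 12.5, -1.4]
opening: 0.585
grasp_force: 5.0
time_s: 10.32
ee_pos: [459.6, 73.0, 135.0]
orientation: [0.0, 1.0, -0.024, 0.002]
wrist_force: [0.1, 0.7, 0.3]
opening: 0.443
grasp_force: 0.0
t 10.32 tcp [459.6  73.  135. ] plate [-27.   48.3  64.9] phi -2.75 F [0.1 0.7 0.3] open 37.9 g 0.0 j6 1.63
row [ 0.002 -0.011  0.023] -0.005
row [ 0.002 -0.011  0.212] -0.005
```

View pics/t1.png

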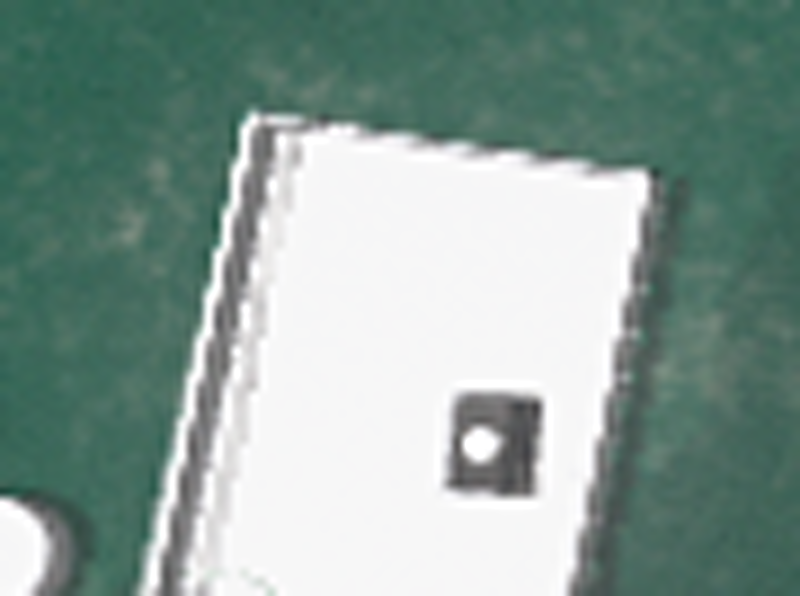

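Nut 2 is in the tray at (495,443) in the crop. The finger touched the wall, so I will release the next one nearer the middle. Now nut 1.

```bash
python3 -m handwheel '[[0.002,-0.011,0.1,0],[0.002,-0.011,0.18,0],[0.002,-0.011,0.212,0],[0.002,-0.011,0.212,0],[0.002,-0.011,0.212,0]]'
python3 -m handwheel '[[0,0,0,0],[0,0,0,0],[0,0,0,0],[0,0,0,0],[0,0,0,0]]' 15
python3 -m handwheel '[[0,0,-0.1,0],[0,0,-0.3,0],[0,0,-0.42,0],[0,0,-0.42,0]]'
python3 - <<'E'
from h import *
st();go([525,385,200],[525,385,17],deg=-2.5)
E
```

```text
time_s: 11.0
ee_pos: [460.8, 79.0, 71.5]
orientation: [-0.0, 1.0, -0.022, 0.001]
wrist_force: [-0.4, 0.2, 0.9]
opening: 0.442
grasp_force: 0.0
time_s: 11.62
ee_pos: [460.7, 79.0, 71.7]
orientation: [-0.0, 1.0, -0.022, 0.001]
wrist_force: [-1.6, 0.6, 10.2]
opening: 0.298
grasp_force: 58.4
time_s: 12.12
ee_pos: [461.2, 79.0, 199.3]
orientation: [-0.0, 1.0, -0.022, 0.003]
wrist_force: [-0.1, 0.4, -0.1]
opening: 0.299
grasp_force: 59.6
t 12.12 tcp [461.2  79.  199.3] plate [ -1.7  54.4 124. ] phi -2.53 F [-0.1  0.4 -0.1] open 25.5 g 59.6 j6 1.64
row [ 0.167 -1.029 -0.002] -0.001
row [ 0.167 -1.029  0.608] -0.001
```

```bash
python3 -m handwheel '[[0.02,-0.2,0,0],[0.05,-0.4,0,0],[0.1,-0.6,0,0],[0.15,-0.8,0,0],[0.167,-1,0,0],[0.167,-1,0.2,0],[0.167,-1,0.4,0],[0.167,-1,0.5,0]]'
python3 -m handwheel '[[0,-0.03,0.107,0],[0,-0.03,0.107,0]]'
python3 -m handwheel '[[0,0,0,0],[0,0,0,0],[0,0,0,0]]' 45
python3 -m handwheel '[[0,0,-0.15,0],[0,0,-0.35,0],[0,0.2,-0.6,0],[0,0.4,-0.6,0],[0,0.6,-0.6,0],[0,0.8,-0.6,0],[0,1,-0.6,0],[0,1,-0.6,0]]' 45
python3 - <<'E'
from h import *
st();im=crop("top",90,130,340,140,"pics/t2.png",2.35)
hsv=cv2.cvtColor(im,cv2.COLOR_RGB2HSV)
m=((hsv[...,1]<70)&(hsv[...,2]>130)).astype(np.uint8);m[:,:320]=0
n,l,s,c=cv2.connectedComponentsWithStats(m)
for i in range(1,n):
    if 200<s[i,4]<320:
        r=cv2.minAreaRect(np.argwhere(l==i)[:,::-1].astype(np.float32));w=onz("top",cv2.boxPoints(r),20);e=w[1]-w[0],w[2]-w[1]
        print(s[i],w.mean(0).round(1)[:2],[(np.linalg.norm(k).round(0),np.degrees(np.arctan2(k[1],k[0])).round(1)) for k in e])
E
```

```text
time_s: 13.12
ee_pos: [521.7, 375.5, 42.0]
orientation: [0.001, 1.0, -0.022, -0.002]
wrist_force: [0.0, 0.9, -0.8]
opening: 0.3
grasp_force: 59.6
time_s: 13.38
ee_pos: [522.9, 384.9, 11.3]
orientation: [0.001, 1.0, -0.022, -0.002]
wrist_force: [-0.7, -0.7, -0.8]
opening: 0.295
grasp_force: 71.4
time_s: 13.75
ee_pos: [524.2, 385.3, 15.0]
orientation: [-0.0, 1.0, -0.022, 0.0]
wrist_force: [0.8, 0.4, 0.5]
opening: 0.526
grasp_force: 0.0
time_s: 14.75
ee_pos: [510.5, 82.8, 195.0]
orientation: [0.0, 1.0, -0.024, 0.0]
wrist_force: [-0.5, -0.3, -0.1]
opening: 0.528
grasp_force: 0.0
t 14.75 tcp [510.5  82.8 195. ] plate [ 42.2  60.4 101.6] phi -2.73 F [-0.5 -0.3 -0.1] open 45.1 g 0.0 j6 1.65
[332 130  19  32 246] [ 729.9 -238.4] [(np.float64(54.0), np.float64(-83.2)), (np.float64(97.0), np.float64(-175.9))]
[344 181  42  10 263] [ 605.7 -305.5] [(np.float64(125.0), np.float64(-84.8)), (np.float64(19.0), np.float64(-178.1))]
[344 204  44  10 249] [ 536.  -305.4] [(np.float64(128.0), np.float64(-83.8)), (np.float64(18.0), np.float64(-177.1))]
[353 236  42  22 290] [ 426.4 -323.3] [(np.float64(19.0), np.float64(-25.4)), (np.float64(126.0), np.float64(-113.2))]
```

View pics/t2.png

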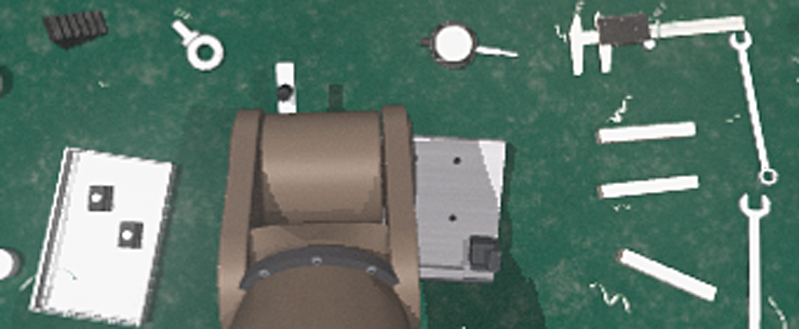

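Both nuts are in the tray, at (100,197) and (130,235). The three parallels have not moved. I go to parallel 1 at (605,-304).

```bash
python3 -m handwheel '[[0.05,0.2,0,-0.35],[0.1,0.4,0,-0.7],[0.2,0.6,0,-1],[0.25,0.8,0,-1],[0.28,1,0,-1],[0.28,1,0,-1]]'
python3 -m handwheel '[[0,0,0,-0.35],[0,0,0,-0.7],[0,0,0,-1],[0,0,0,-1]]'
python3 -m handwheel '[[0,0,0,-0.35],[0,0,0,-0.7],[0,0,0,-1],[0,0,0,-1]]'
python3 - <<'E'
from h import *
st();go([605,-303,80],[605,-303,4],deg=94.5)
E
```

```text
time_s: 15.55
ee_pos: [582.2, -220.1, 194.0]
orientation: [0.0, 0.974, 0.225, 0.0]
wrist_force: [-0.4, 0.8, -0.1]
opening: 0.53
grasp_force: 0.0
time_s: 16.05
ee_pos: [581.9, -216.1, 194.5]
orientation: [-0.0, 0.888, 0.46, 0.0]
wrist_force: [-0.1, -0.8, 0.2]
opening: 0.528
grasp_force: 0.0
time_s: 16.55
ee_pos: [581.7, -216.8, 194.5]
orientation: [0.0, 0.748, 0.664, 0.0]
wrist_force: [-1.0, 0.4, -0.7]
opening: 0.524
grasp_force: 0.0
t 16.55 tcp [ 581.7 -216.8  194.5] plate [ 120.4 -235.7   69.4] phi 83.23 F [-1.   0.4 -0.7] open 44.8 g 0.0 j6 -0.35
row [-0.276  0.111  0.382] -0.393
row [-0.276  0.111  0.635] -0.393
```

```bash
python3 -m handwheel '[[-0.15,0.06,0.1,-0.3],[-0.276,0.111,0.2,-0.393],[-0.276,0.111,0.4,-0.393],[-0.276,0.111,0.52,-0.393],[-0.276,0.111,0.632,-0.393],[-0.276,0.111,0.632,-0.393],[-0.276,0.111,0.632,-0.393]]'
python3 -m handwheel '[[0,0,0,0],[0,0,0,0],[0,0,0,0],[0,0,0,0],[0,0,0,0],[0,0,0,0]]' 6
python3 -m handwheel '[[0,0,-0.1,0],[0,0,-0.3,0],[0,0,-0.5,0],[0,0,-0.63,0],[0,0,-0.63,0]]'
python3 - <<'E'
from h import *
st();a=p2w([-8,-38,0]);print(a);go(a+[0,0,90],deg=177.43)
E
```

```text
time_s: 17.42
ee_pos: [605.7, -303.9, 6.1]
orientation: [0.001, 0.678, 0.735, 0.0]
wrist_force: [0.1, -0.5, 0.2]
opening: 0.526
grasp_force: 0.0
time_s: 18.18
ee_pos: [605.6, -304.1, 6.5]
orientation: [0.001, 0.678, 0.735, 0.0]
wrist_force: [-1.1, 0.6, 7.2]
opening: 0.17
grasp_force: 60.1
time_s: 18.8
ee_pos: [605.8, -304.2, 197.5]
orientation: [0.003, 0.678, 0.735, 0.001]
wrist_force: [0.7, 0.1, -4.1]
opening: 0.169
grasp_force: 59.3
t 18.80 tcp [ 605.8 -304.2  197.5] plate [ 147.5 -321.9   61.8] phi 94.65 F [ 0.7  0.1 -4.1] open 14.5 g 59.3 j6 -0.64
[497.63385179 -15.1420787   82.00314725]
row [ 0.99  -0.281  0.085] -2.89
```

Parallel 1 is held, 14.5 mm opening and 4 N of weight. I carry it over the plate.

```bash
python3 -m handwheel '[[0.15,-0.05,0,-0.35],[0.35,-0.1,0,-0.7],[0.55,-0.15,0,-1],[0.75,-0.2,0,-1],[0.95,-0.28,0,-1],[0.99,-0.281,0,-1],[0.99,-0.281,0,-1]]'
python3 -m handwheel '[[0,0,0,-0.35],[0,0,0,-0.7],[0,0,0,-1],[0,0,0,-1]]'
python3 -m handwheel '[[0,0,0,-0.35],[0,0,0,-0.7],[0,0,0,-0.89],[0,0,0,-0.89]]'
python3 - <<'E'
from h import *
st();a=p2w([-4,-38,15])-[0,0,8.5];go(a+[0,0,60],a+[0,0,30],a+[0,0,15],a,deg=177.43)
E
```

```text
time_s: 19.68
ee_pos: [496.5, -14.0, 193.2]
orientation: [-0.0, 0.474, 0.88, -0.0]
wrist_force: [1.0, -0.3, -3.4]
opening: 0.171
grasp_force: 59.4
time_s: 20.18
ee_pos: [497.2, -15.8, 193.2]
orientation: [-0.0, 0.243, 0.97, -0.0]
wrist_force: [1.3, -0.5, -3.2]
opening: 0.173
grasp_force: 59.3
time_s: 20.68
ee_pos: [497.0, -15.3, 193.5]
orientation: [-0.0, 0.024, 1.0, -0.0]
wrist_force: [-0.7, 0.3, -4.1]
opening: 0.167
grasp_force: 59.3
t 20.68 tcp [497.  -15.3 193.5] plate [ 33.2 -38.2 103.6] phi 177.20 F [-0.7  0.3 -4.1] open 14.3 g 59.3 j6 -1.69
row [0.004 0.001 0.149] -0.008
row [0.004 0.001 0.249] -0.008
row [0.004 0.001 0.299] -0.008
row [0.004 0.001 0.349] -0.008
```

```bash
python3 -m handwheel '[[0.004,0,0.15,-0.008],[0.004,0,0.25,-0.008],[0.004,0,0.25,-0.008],[0.004,0,0.25,-0.008]]'
python3 -m handwheel '[[0,0,0.02,0],[0,0,0.035,0],[0,0,0.05,0],[0,0,0.05,0]]'
python3 -m handwheel '[[0,0,0.02,0],[0,0,0.035,0],[0,0,0.05,0],[0,0,0.05,0]]'
python3 - <<'E'
from h import *
st();crop("scene",200,150,128,96,"pics/p1.png")
E
```

```text
time_s: 21.18
ee_pos: [496.3, -14.9, 119.7]
orientation: [0.001, 0.021, 1.0, -0.0]
wrist_force: [-0.2, -0.2, -4.1]
opening: 0.175
grasp_force: 59.2
time_s: 21.68
ee_pos: [494.5, -14.5, 104.1]
orientation: [-0.001, 0.02, 1.0, 0.0]
wrist_force: [-8.9, -0.2, 5.8]
opening: 0.173
grasp_force: 61.4
time_s: 22.18
ee_pos: [494.2, -14.5, 88.9]
orientation: [-0.001, 0.02, 1.0, 0.0]
wrist_force: [-8.4, 0.1, 2.9]
opening: 0.168
grasp_force: 63.4
t 22.18 tcp [494.2 -14.5  88.9] plate [ -8.7 -37.5   7.7] phi 177.68 F [-8.4  0.1  2.9] open 14.3 g 63.4 j6 -1.69
```

View pics/p1.png

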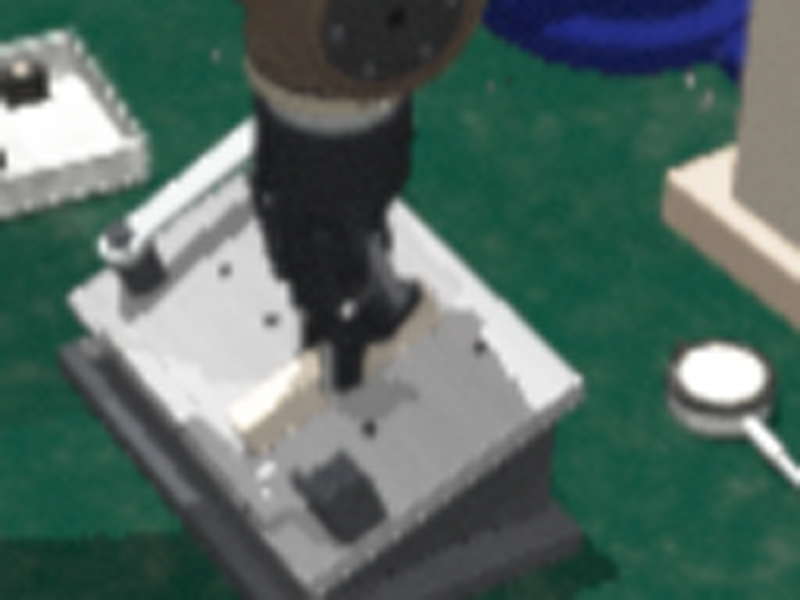

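The parallel has pivoted almost flat, with its lower end near the ledge at (245,425). I slide it down-slope and release.

```bash
python3 -m handwheel '[[0.01,0,0.005,0],[0.018,0,0.009,0],[0.026,0,0.012,0],[0.026,0,0.012,0]]'
python3 -c "from h import *;st()"
```

```text
time_s: 22.72
ee_pos: [489.0, -14.5, 86.1]
orientation: [0.002, 0.02, 1.0, -0.0]
wrist_force: [0.0, -0.5, 6.1]
opening: 0.169
grasp_force: 63.8
t 22.73 tcp [489.  -14.5  86.1] plate [-14.4 -37.8   7.1] phi 177.67 F [ 0.  -0.5  6.1] open 14.5 g 63.8 j6 -1.69
```

```bash
python3 -m handwheel '[[0.008,0,0.004,0],[0.014,0,0.006,0],[0.014,0,0.006,0]]'
python3 -c "from h import *;st()"
```

```text
time_s: 23.1
ee_pos: [487.4, -14.6, 85.2]
orientation: [0.005, 0.02, 1.0, -0.001]
wrist_force: [8.6, 2.3, 10.5]
opening: 0.172
grasp_force: 64.3
t 23.10 tcp [487.4 -14.6  85.2] plate [-16.3 -37.9   6.8] phi 177.66 F [ 8.6  2.3 10.5] open 14.7 g 64.3 j6 -1.70
```

```bash
python3 -m handwheel '[[0,0,0,0],[0,0,0,0],[0,0,0,0]]' 23
python3 -m handwheel '[[0,0,-0.05,0],[0,0,-0.2,0],[0,0,-0.4,0],[0,0,-0.4,0]]'
python3 -m handwheel '[[-0.03,0.2,0,0.35],[-0.06,0.4,0,0.7],[-0.1,0.6,0,1],[-0.13,0.8,0,1],[-0.16,0.97,0,1],[-0.16,0.97,0,1]]' 45
python3 -m handwheel '[[0,0,0,0.35],[0,0,0,0.7],[0,0,0,1],[0,0,0,1]]'
python3 - <<'E'
from h import *
st();crop("scene",200,150,128,96,"pics/p2.png")
im=capture("top");np.save("pics/top2.npy",im)
hsv=cv2.cvtColor(im,cv2.COLOR_RGB2HSV)
m=((hsv[...,1]<70)&(hsv[...,2]>130)).astype(np.uint8);m[:,:320]=0
n,l,s,c=cv2.connectedComponentsWithStats(m)
for i in range(1,n):
    if 200<s[i,4]<320:
        r=cv2.minAreaRect(np.argwhere(l==i)[:,::-1].astype(np.float32));w=onz("top",cv2.boxPoints(r),24);e=w[1]-w[0],w[2]-w[1]
        print(s[i],w.mean(0).round(1)[:2],[(np.linalg.norm(k).round(0),np.degrees(np.arctan2(k[1],k[0])).round(1)) for k in e])
go([535.7,-303,80],[535.7,-303,4.5],deg=95.7)
E
```

```text
time_s: 23.48
ee_pos: [483.4, -14.1, 83.3]
orientation: [-0.0, 0.02, 1.0, 0.0]
wrist_force: [0.3, 1.5, -0.5]
opening: 0.269
grasp_force: 0.0
time_s: 23.98
ee_pos: [484.9, -14.3, 207.0]
orientation: [0.003, 0.02, 1.0, -0.001]
wrist_force: [-0.6, -0.2, -0.5]
opening: 0.273
grasp_force: 0.0
time_s: 24.72
ee_pos: [542.9, 277.9, 201.6]
orientation: [-0.001, 0.265, 0.964, -0.0]
wrist_force: [-0.8, -0.9, -0.1]
opening: 0.526
grasp_force: 0.0
time_s: 25.22
ee_pos: [543.0, 273.7, 202.6]
orientation: [-0.0, 0.497, 0.868, -0.001]
wrist_force: [-0.4, 0.1, 0.9]
opening: 0.53
grasp_force: 0.0
t 25.23 tcp [543.  273.7 202.6] plate [ 67.2 252.6  99.7] phi 120.41 F [-0.4  0.1  0.9] open 45.2 g 0.0 j6 -0.17
[332 130  19  32 246] [ 728.9 -237.3] [(np.float64(53.0), np.float64(-83.2)), (np.float64(97.0), np.float64(-175.9))]
[344 204  44  10 249] [ 535.7 -304.1] [(np.float64(128.0), np.float64(-83.8)), (np.float64(17.0), np.float64(-177.1))]
[353 236  42  22 289] [ 426.5 -321.9] [(np.float64(19.0), np.float64(-25.4)), (np.float64(125.0), np.float64(-113.2))]
row [-1.644 -0.999  0.41 ] 0.868
row [-1.644 -0.999  0.661] 0.868
```

View pics/p2.png

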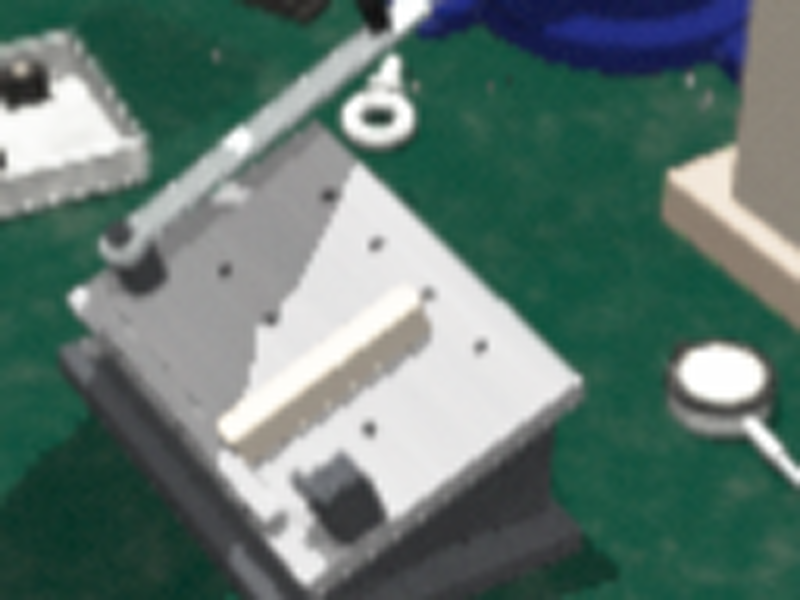

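I swung left by mistake, which was harmless at that height. The parallel lies flat, straight up the slope and down at the ledge, from (235,440) to (415,300). Next is parallel 2.

```bash
python3 -m handwheel '[[-0.17,-0.1,0,0],[-0.34,-0.2,0,0],[-0.51,-0.3,0,0],[-0.68,-0.41,0,0],[-0.82,-0.5,0,0],[-0.82,-0.5,0,0]]'
python3 -m handwheel '[[-0.17,-0.1,0,0.35],[-0.34,-0.2,0,0.7],[-0.51,-0.3,0,0.87],[-0.68,-0.41,0.05,0.87],[-0.82,-0.5,0.1,0.87],[-0.824,-0.5,0.3,0.87],[-0.824,-0.5,0.4,0.87],[-0.824,-0.5,0.4,0.87]]'
python3 - <<'E'
from h import *
st();go([535.7,-303,5.5],deg=95.7)
E
```

```text
time_s: 26.08
ee_pos: [538.1, -16.5, 203.3]
orientation: [0.0, 0.498, 0.867, -0.0]
wrist_force: [0.3, 1.0, 0.5]
opening: 0.525
grasp_force: 0.0
time_s: 27.08
ee_pos: [533.5, -301.3, 81.4]
orientation: [-0.002, 0.672, 0.741, -0.0]
wrist_force: [0.8, -0.1, 0.5]
opening: 0.523
grasp_force: 0.0
t 27.07 tcp [ 533.5 -301.3   81.4] plate [  36.9 -322.2  -18.8] phi 95.59 F [ 0.8 -0.1  0.5] open 44.7 g 0.0 j6 -0.72
row [-0.006  0.007  0.253] -0.004
```

```bash
python3 -m handwheel '[[-0.006,0.007,0.12,0],[-0.006,0.007,0.2,0],[-0.006,0.007,0.252,0],[-0.006,0.007,0.252,0],[-0.006,0.007,0.252,0]]'
python3 -m handwheel '[[0,0,0,0],[0,0,0,0],[0,0,0,0],[0,0,0,0],[0,0,0,0],[0,0,0,0]]' 6
python3 -m handwheel '[[0,0,-0.1,0],[0,0,-0.3,0],[0,0,-0.5,0],[0,0,-0.63,0],[0,0,-0.63,0]]'
python3 - <<'E'
from h import *
st();a=p2w([-4,0,15])-[0,0,8.5];print(a);go(a+[0,0,100],deg=177.43)
E
```

```text
time_s: 27.7
ee_pos: [536.9, -304.3, 9.0]
orientation: [0.001, 0.672, 0.74, 0.0]
wrist_force: [0.3, -0.5, 0.4]
opening: 0.53
grasp_force: 0.0
time_s: 28.45
ee_pos: [536.7, -304.3, 8.8]
orientation: [0.001, 0.673, 0.74, 0.0]
wrist_force: [-2.1, 1.6, 5.7]
opening: 0.169
grasp_force: 60.0
time_s: 29.08
ee_pos: [537.0, -304.5, 199.8]
orientation: [0.003, 0.673, 0.74, 0.0]
wrist_force: [-0.3, -0.7, -4.0]
opening: 0.169
grasp_force: 59.2
t 29.07 tcp [ 537.  -304.5  199.8] plate [  84.7 -325.3   89.7] phi 95.47 F [-0.3 -0.7 -4. ] open 14.4 g 59.2 j6 -0.72
[497.43207141  22.90537553  88.90933144]
row [ 1.099 -0.027  0.036] -2.861
```

```bash
python3 -m handwheel '[[0.15,0,0,-0.35],[0.35,0,0,-0.7],[0.55,-0.01,0,-1],[0.75,-0.02,0,-1],[0.95,-0.02,0,-1],[1,-0.02,0,-1],[1,-0.02,0,-1]]'
python3 -m handwheel '[[0,0,0,-0.35],[0,0,0,-0.7],[0,0,0,-1],[0,0,0,-1]]'
python3 -m handwheel '[[0,0,0,-0.35],[0,0,0,-0.7],[0,0,0,-0.86],[0,0,0,-0.86]]'
python3 - <<'E'
from h import *
st();a=p2w([-4,0,16.4])-[0,0,7.6];go(a+[0,0,30],a,deg=177.43)
E
```

```text
time_s: 29.95
ee_pos: [501.4, -5.4, 195.9]
orientation: [-0.001, 0.468, 0.884, -0.0]
wrist_force: [-0.7, 0.4, -3.7]
opening: 0.168
grasp_force: 59.2
time_s: 30.45
ee_pos: [501.8, -7.4, 196.2]
orientation: [-0.0, 0.237, 0.972, -0.0]
wrist_force: [-0.5, 0.6, -4.6]
opening: 0.17
grasp_force: 59.1
time_s: 30.95
ee_pos: [501.8, -6.8, 196.5]
orientation: [-0.0, 0.025, 1.0, -0.0]
wrist_force: [0.2, -0.5, -3.1]
opening: 0.166
grasp_force: 59.1
t 30.95 tcp [501.8  -6.8 196.5] plate [ 38.4 -29.4 104.7] phi 177.15 F [ 0.2 -0.5 -3.1] open 14.2 g 59.1 j6 -1.67
row [0.021 0.098 0.251] -0.01
row [0.021 0.098 0.351] -0.01
```

```bash
python3 -m handwheel '[[0.021,0.098,0,-0.01],[0.021,0.098,0.12,-0.01],[0.021,0.098,0.25,-0.01],[0.021,0.098,0.25,-0.01],[0.021,0.098,0.25,-0.01]]'
python3 -m handwheel '[[0,0,0.02,0],[0,0,0.035,0],[0,0,0.05,0],[0,0,0.07,0],[0,0,0.085,0],[0,0,0.1,0],[0,0,0.1,0]]'
python3 -m handwheel '[[0.01,0,0.005,0],[0.018,0,0.009,0],[0.026,0,0.012,0],[0.026,0,0.012,0]]'
python3 -m handwheel '[[0.008,0,0.004,0],[0.014,0,0.006,0],[0.014,0,0.006,0]]'
python3 -c "from h import *;st()"
```

```text
time_s: 31.58
ee_pos: [497.4, 23.3, 122.8]
orientation: [0.0, 0.021, 1.0, -0.0]
wrist_force: [0.3, -0.7, -3.1]
opening: 0.164
grasp_force: 59.3
time_s: 32.45
ee_pos: [495.2, 23.8, 91.8]
orientation: [-0.002, 0.02, 1.0, 0.0]
wrist_force: [-10.0, -0.1, 3.7]
opening: 0.168
grasp_force: 63.1
time_s: 32.95
ee_pos: [490.3, 23.8, 89.2]
orientation: [0.002, 0.02, 1.0, -0.0]
wrist_force: [-0.3, 0.9, 5.9]
opening: 0.173
grasp_force: 63.3
time_s: 33.33
ee_pos: [488.8, 23.8, 88.3]
orientation: [0.005, 0.02, 1.0, -0.0]
wrist_force: [9.0, 0.8, 9.4]
opening: 0.17
grasp_force: 63.9
t 33.33 tcp [488.8  23.8  88.3] plate [-15.5   0.5   9.8] phi 177.67 F [9.  0.8 9.4] open 14.5 g 63.9 j6 -1.62
```

```bash
python3 -m handwheel '[[0,0,0,0],[0,0,0,0],[0,0,0,0]]' 23
python3 -m handwheel '[[0,0,-0.05,0],[0,0,-0.2,0],[0,0,-0.4,0],[0,0,-0.4,0]]'
python3 -m handwheel '[[0,-0.2,0,0.35],[0,-0.4,0,0.7],[0,-0.6,0,1],[0,-0.8,0,1],[0,-0.97,0,1],[0,-0.97,0,1]]' 45
python3 -m handwheel '[[0,0,0,0.35],[0,0,0,0.7],[0,0,0,1],[0,0,0,1]]'
python3 -m handwheel '[[0,0,0,0.35],[0,0,0,0.7],[0,0,0,1],[0,0,0,1]]'
python3 - <<'E'
from h import *
st();crop("scene",200,150,128,96,"pics/p3.png");go([426.5,-321.5,80],[426.5,-321.5,5],deg=66.8)
im=capture("top");hsv=cv2.cvtColor(im,cv2.COLOR_RGB2HSV)
m=((hsv[...,1]<70)&(hsv[...,2]>130)).astype(np.uint8);m[:,:320]=0
n,l,s,c=cv2.connectedComponentsWithStats(m)
for i in range(1,n):
    if 200<s[i,4]<320: print(s[i],c[i])
E
```

```text
time_s: 33.7
ee_pos: [484.6, 24.1, 86.3]
orientation: [-0.0, 0.02, 1.0, -0.0]
wrist_force: [0.4, -0.2, 0.1]
opening: 0.27
grasp_force: 0.0
time_s: 34.2
ee_pos: [486.1, 24.0, 210.0]
orientation: [0.003, 0.02, 1.0, -0.0]
wrist_force: [0.8, 0.3, -0.1]
opening: 0.273
grasp_force: 0.0
time_s: 34.95
ee_pos: [472.3, -269.4, 205.0]
orientation: [-0.001, 0.269, 0.963, 0.0]
wrist_force: [-0.7, 1.1, -0.8]
opening: 0.525
grasp_force: 0.0
time_s: 35.45
ee_pos: [472.9, -265.7, 205.7]
orientation: [-0.001, 0.496, 0.868, 0.0]
wrist_force: [0.7, -0.7, -0.2]
opening: 0.526
grasp_force: 0.0
time_s: 35.95
ee_pos: [473.0, -266.1, 206.0]
orientation: [-0.0, 0.695, 0.719, -0.0]
wrist_force: [0.1, -0.7, 0.3]
opening: 0.527
grasp_force: 0.0
t 35.95 tcp [ 473.  -266.1  206. ] plate [  26.1 -289.8  120. ] phi 92.00 F [ 0.1 -0.7  0.3] open 45.0 g 0.0 j6 -0.67
row [-0.178 -0.162  0.42 ] 0.883
row [-0.178 -0.162  0.67 ] 0.883
[332 130  19  32 245] [339.42040816 147.76734694]
```

View pics/p3.png

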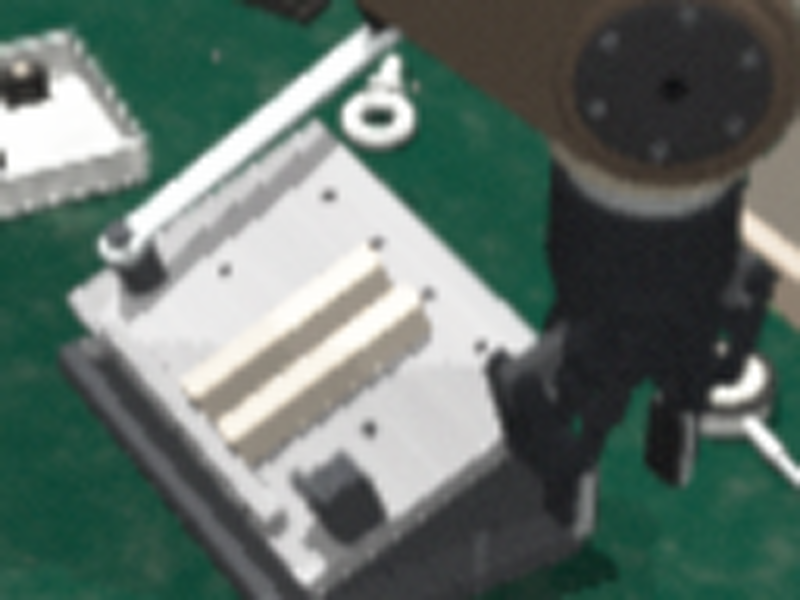

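Two parallels lie neatly side by side, at (285,330) and (325,370). The arm hides the third from above, so I check it in the scene view before going down.

Run:
```python
from h import *
im=capture("scene");hsv=cv2.cvtColor(im,cv2.COLOR_RGB2HSV);print(proj("scene",[426.5,-322,24]))
m=((hsv[...,1]<90)&(hsv[...,2]>150)).astype(np.uint8);n,l,s,c=cv2.connectedComponentsWithStats(m)
for i in range(1,n):
    if 60<s[i,4]<900 and 220<c[i][0]<420 and 230<c[i][1]<340:
        r=cv2.minAreaRect(np.argwhere(l==i)[:,::-1].astype(np.float32));w=onz("scene",cv2.boxPoints(r),24);e=w[1]-w[0],w[2]-w[1]
        print(s[i],w.mean(0).round(),[(np.linalg.norm(k).round(0),np.degrees(np.arctan2(k[1],k[0])).round(1)) for k in e])
```

```text
[[293.36783523 296.03086302]]
[338 234  22  17 159] [ 702. -249.   24.] [(np.float64(72.0), np.float64(-27.1)), (np.float64(70.0), np.float64(-130.5))]
[356 253  50  64 479] [ 647. -399.   24.] [(np.float64(236.0), np.float64(9.1)), (np.float64(153.0), np.float64(-102.8))]
[286 280  15  39 231] [ 422. -327.   24.] [(np.float64(20.0), np.float64(-12.6)), (np.float64(134.0), np.float64(-114.1))]
[268 310  84  48 487] [ 391. -443.   24.] [(np.float64(256.0), np.float64(-4.3)), (np.float64(36.0), np.float64(-109.4))]
```

Parallel 3 has not moved, and both views agree, so I pick it up.

```bash
python3 -m handwheel '[[-0.1,-0.1,0.1,0.35],[-0.178,-0.162,0.2,0.7],[-0.178,-0.162,0.35,0.883],[-0.178,-0.162,0.5,0.883],[-0.178,-0.162,0.6,0.883],[-0.178,-0.162,0.67,0.883],[-0.178,-0.162,0.67,0.883],[-0.178,-0.162,0.67,0.883]]'
python3 -m handwheel '[[0,0,0,0],[0,0,0,0],[0,0,0,0],[0,0,0,0],[0,0,0,0],[0,0,0,0]]' 6
python3 -m handwheel '[[0,0,-0.1,0],[0,0,-0.3,0],[0,0,-0.5,0],[0,0,-0.63,0],[0,0,-0.63,0]]'
python3 - <<'E'
from h import *
st();a=p2w([-4,38,15])-[0,0,8.5];print(a);go(a+[0,0,100],deg=177.43)
E
```

```text
time_s: 37.1
ee_pos: [426.4, -321.7, 6.1]
orientation: [0.0, 0.836, 0.548, 0.0]
wrist_force: [-0.3, 0.1, -0.5]
opening: 0.528
grasp_force: 0.0
time_s: 37.85
ee_pos: [426.5, -321.9, 6.5]
orientation: [0.001, 0.836, 0.548, 0.0]
wrist_force: [-0.6, 1.5, 7.4]
opening: 0.171
grasp_force: 59.4
time_s: 38.48
ee_pos: [426.7, -322.0, 197.1]
orientation: [0.003, 0.836, 0.548, 0.001]
wrist_force: [-0.4, 0.2, -4.7]
opening: 0.168
grasp_force: 59.8
t 38.48 tcp [ 426.7 -322.   197.1] plate [ -17.8 -347.7  128.1] phi 66.47 F [-0.4  0.2 -4.7] open 14.4 g 59.8 j6 -0.36
[499.13872686  60.86703154  88.90933144]
row [ 1.266 -0.288  0.027] -3.873
```

```bash
python3 -m handwheel '[[0.15,-0.05,0,-0.35],[0.35,-0.1,0,-0.7],[0.55,-0.15,0,-1],[0.75,-0.2,0,-1],[0.95,-0.25,0,-1],[1,-0.25,0,-1],[1,-0.25,0,-1]]'
python3 -m handwheel '[[0,0,0,-0.35],[0,0,0,-0.7],[0,0,0,-1],[0,0,0,-1]]'
python3 -m handwheel '[[0,0,0,-0.35],[0,0,0,-0.7],[0,0,0,-1],[0,0,0,-1]]'
python3 -m handwheel '[[0,0,0,-0.35],[0,0,0,-0.7],[0,0,0,-0.87],[0,0,0,-0.87]]'
python3 - <<'E'
from h import *
st();a=p2w([-4,38,15])-[0,0,8.5];go(a+[0,0,30],a,deg=177.43)
E
```

```text
time_s: 39.35
ee_pos: [477.0, -15.9, 193.2]
orientation: [-0.001, 0.674, 0.739, -0.001]
wrist_force: [-0.1, -0.1, -4.3]
opening: 0.17
grasp_force: 59.7
time_s: 39.85
ee_pos: [476.9, -17.9, 193.8]
orientation: [-0.0, 0.473, 0.881, -0.0]
wrist_force: [0.3, -0.6, -4.3]
opening: 0.168
grasp_force: 59.7
time_s: 40.35
ee_pos: [477.0, -17.3, 194.1]
orientation: [-0.0, 0.241, 0.971, -0.0]
wrist_force: [0.6, -1.1, -3.3]
opening: 0.167
grasp_force: 59.7
time_s: 40.85
ee_pos: [477.1, -16.9, 194.2]
orientation: [-0.0, 0.026, 1.0, -0.0]
wrist_force: [0.5, -0.6, -4.0]
opening: 0.169
grasp_force: 59.7
t 40.85 tcp [477.1 -16.9 194.2] plate [ 15.1 -40.7 111.7] phi 176.99 F [ 0.5 -0.6 -4. ] open 14.4 g 59.7 j6 -1.69
row [-0.06   0.263  0.251] -0.015
row [-0.06   0.263  0.351] -0.015
```

```bash
python3 -m handwheel '[[-0.03,0.15,0,-0.015],[-0.06,0.263,0,-0.015],[-0.06,0.263,0.12,-0.015],[-0.06,0.263,0.25,-0.015],[-0.06,0.263,0.25,-0.015],[-0.06,0.263,0.25,-0.015]]'
python3 -m handwheel '[[0,0,0.02,0],[0,0,0.035,0],[0,0,0.05,0],[0,0,0.07,0],[0,0,0.085,0],[0,0,0.1,0],[0,0,0.1,0]]'
python3 -m handwheel '[[0.01,0,0.005,0],[0.018,0,0.009,0],[0.026,0,0.012,0],[0.026,0,0.012,0]]'
python3 -m handwheel '[[0.008,0,0.004,0],[0.014,0,0.006,0],[0.014,0,0.006,0]]'
python3 -c "from h import *;st()"
```

```text
time_s: 41.6
ee_pos: [499.5, 61.2, 120.4]
orientation: [0.001, 0.021, 1.0, -0.0]
wrist_force: [0.2, -0.2, -3.3]
opening: 0.175
grasp_force: 59.9
time_s: 42.48
ee_pos: [497.3, 61.5, 89.4]
orientation: [-0.002, 0.02, 1.0, -0.0]
wrist_force: [-9.8, 0.4, 2.2]
opening: 0.169
grasp_force: 63.9
time_s: 42.98
ee_pos: [492.5, 61.7, 86.8]
orientation: [0.002, 0.02, 1.0, -0.0]
wrist_force: [-0.2, 0.5, 6.5]
opening: 0.175
grasp_force: 64.1
time_s: 43.35
ee_pos: [491.2, 61.7, 86.1]
orientation: [0.006, 0.02, 1.0, 0.0]
wrist_force: [9.5, -0.2, 10.8]
opening: 0.173
grasp_force: 64.9
t 43.35 tcp [491.2  61.7  86.1] plate [-15.6  38.5   7.4] phi 177.72 F [ 9.5 -0.2 10.8] open 14.8 g 64.9 j6 -1.54
```

```bash
python3 -m handwheel '[[0,0,0,0],[0,0,0,0],[0,0,0,0]]' 23
python3 -m handwheel '[[0,0,-0.05,0],[0,0,-0.2,0],[0,0,-0.42,0],[0,0,-0.42,0]]'
python3 -m handwheel '[[0,-0.2,0,0],[0,-0.4,0,0],[0,-0.6,0,0],[0,-0.8,0,0],[0,-1,0,0],[0,-1,0,0]]' 0
python3 - <<'E'
from h import *
st()
im=capture("top");a=cv2.resize(im[178:258,202:312],(800,582),interpolation=cv2.INTER_CUBIC)[:,:,::-1]
cv2.imwrite("pics/f1.png",a)
E
```

```text
time_s: 43.72
ee_pos: [486.7, 61.9, 83.9]
orientation: [-0.0, 0.02, 1.0, -0.0]
wrist_force: [0.2, -0.2, 0.4]
opening: 0.268
grasp_force: 0.0
time_s: 44.22
ee_pos: [488.2, 62.0, 214.7]
orientation: [0.004, 0.02, 1.0, 0.0]
wrist_force: [-0.1, 0.8, -1.1]
opening: 0.269
grasp_force: 0.0
time_s: 44.98
ee_pos: [474.4, -241.1, 209.6]
orientation: [-0.0, 0.022, 1.0, -0.0]
wrist_force: [-0.2, 0.3, 0.6]
opening: 0.001
grasp_force: 0.0
t 44.98 tcp [ 474.4 -241.1  209.6] plate [  27.7 -264.8  123.2] phi 177.49 F [-0.2  0.3  0.6] open 0.1 g 0.0 j6 -2.12
```

View pics/f1.png

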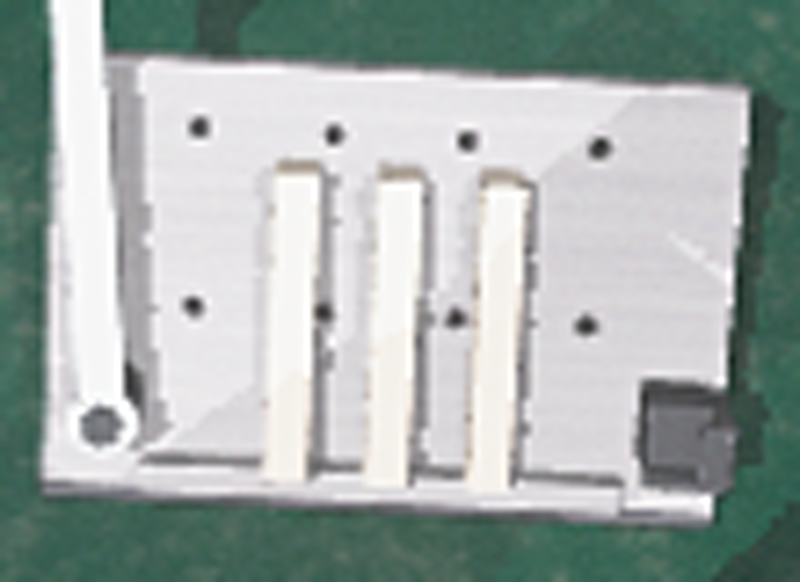

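All three lie parallel with their lower ends over the ledge line: (285,478), (387,485) and (490,487). I check these points in plate coordinates.

Run:
```python
from h import *
k=800/110
px=lambda c:np.array(c)/k+[202,178]-.5+.5/k
print(w2p(onplane("top",px([(285,480),(387,486),(490,488),(300,172),(404,180),(507,184)]),p2w([0,0,24]),A[:,2])).round(1))
for q in(1.66,1.5,1.3):
    t=np.array([np.cos(q),np.sin(q)]);kk=np.array([-45,105])+185*np.array([np.sin(q),-np.cos(q)])
    print(q,end=" ");w=p2w(np.r_[kk+45*t,48]);print(w);go(w+[0,0,60],w)
```

```text
[[-69.9  37.2  24. ]
 [-70.5  -1.3  24. ]
 [-69.4 -40.1  24. ]
 [ 50.6  36.8  24. ]
 [ 49.5  -1.3  24. ]
 [ 49.8 -39.1  24. ]]
1.66 [621.53672988 183.79581746 180.17246247]
row [-0.43   1.429 -0.102] 
row [-0.43   1.429  0.098] 
1.5 [627.12544    154.01377616 182.96858311]
row [-0.453  1.331 -0.111] 
row [-0.453  1.331  0.089] 
1.3 [627.80799879 116.01672304 183.93355658]
row [-0.461  1.204 -0.115] 
row [-0.461  1.204  0.085]
```

The lower ends measure x = -70 ±0.6 and the upper ends +50, so all three are flat at the ledge. Now to the far side of the knob.

```bash
python3 -m handwheel '[[-0.1,0.2,-0.1,0],[-0.2,0.4,-0.15,0],[-0.3,0.6,-0.18,0],[-0.4,0.8,-0.18,0],[-0.43,1,-0.18,0],[-0.43,1,-0.18,0]]'
python3 -m handwheel '[[0,0.2,0,0],[0,0.43,0,0],[0,0.44,0,0],[0,0.44,0,0]]'
python3 - <<'E'
from h import *
st()
k=np.array([-45,105])+185*np.array([np.sin(1.66),-np.cos(1.66)])
print(k);go(p2w([k[0],k[1]+42,80]),p2w([k[0],k[1]+42,46]))
E
```

```text
time_s: 45.78
ee_pos: [615.3, 61.7, 263.8]
orientation: [-0.0, 0.017, 1.0, 0.0]
wrist_force: [-0.1, -1.0, 0.8]
opening: 0.001
grasp_force: 0.0
time_s: 46.28
ee_pos: [620.0, 190.1, 263.8]
orientation: [-0.0, 0.018, 1.0, -0.0]
wrist_force: [-0.5, -0.1, 0.2]
opening: 0.003
grasp_force: 0.0
t 46.27 tcp [620.  190.1 263.8] plate [164.9 172.5 126.2] phi 177.90 F [-0.5 -0.1  0.2] open 0.3 g 0.0 j6 -1.34
[139.26443813 121.48080213]
row [ 0.022 -0.03   0.175] 
row [-0.021 -0.03   0.28 ]
```

```bash
python3 -m handwheel '[[-0.02,-0.03,0.15,0],[-0.02,-0.03,0.28,0],[-0.02,-0.03,0.28,0],[-0.02,-0.03,0.28,0]]'
python3 - <<'E'
from h import *
st()
for q,d in((1.6,25),(1.45,24),(1.3,25),(1.15,26),(1.0,26),(.85,25)):
    t=np.array([np.cos(q),np.sin(q)]);k=np.array([-45,105])+185*np.array([np.sin(q),-np.cos(q)])
    print(q,k.round(),end=" ");go(p2w(np.r_[k+d*t,46]))
E
```

```text
time_s: 46.78
ee_pos: [627.2, 178.9, 181.7]
orientation: [0.001, 0.02, 1.0, 0.0]
wrist_force: [0.4, 0.1, -0.0]
opening: 0.0
grasp_force: 0.0
t 46.77 tcp [627.2 178.9 181.7] plate [141.3 161.7  47.2] phi 177.71 F [ 0.4  0.1 -0. ] open 0.0 g 0.0 j6 -1.35
1.6 [140. 110.] row [ 0.005 -0.088  0.006] 
1.45 [139.  83.] row [-0.001 -0.184  0.003] 
1.3 [133.  56.] row [ 0.004 -0.274  0.005] 
1.15 [124.  29.] row [ 0.021 -0.362  0.012] 
1.0 [111.   5.] row [ 0.052 -0.449  0.024] 
0.85 [ 94. -17.] row [ 0.096 -0.533  0.042]
```

```bash
python3 -m handwheel '[[0.003,-0.088,0.006,0],[0,-0.14,0.004,0],[-0.001,-0.184,0.003,0],[0,-0.23,0.004,0],[0.004,-0.274,0.005,0],[0.01,-0.32,0.008,0],[0.021,-0.362,0.012,0],[0.021,-0.362,0.012,0]]'
python3 - <<'E'
from h import *
st()
for q,d in((1.15,26),(1.0,26),(.85,25),(.7,24),(.55,23),(.4,21)):
    t=np.array([np.cos(q),np.sin(q)]);k=np.array([-45,105])+185*np.array([np.sin(q),-np.cos(q)])
    print(q,k.round(),end=" ");go(p2w(np.r_[k+d*t,46]))
E
```

```text
time_s: 47.78
ee_pos: [615.9, 70.2, 176.3]
orientation: [-0.0, 0.02, 1.0, -0.0]
wrist_force: [0.4, 0.2, -0.4]
opening: 0.001
grasp_force: 0.0
t 47.77 tcp [615.9  70.2 176.3] plate [133.3  52.5  44.6] phi 177.69 F [ 0.4  0.2 -0.4] open 0.1 g 0.0 j6 -1.52
1.15 [124.  29.] row [-0.002  0.002 -0.006] 
1.0 [111.   5.] row [ 0.029 -0.085  0.007] 
0.85 [ 94. -17.] row [ 0.073 -0.169  0.024] 
0.7 [ 74. -36.] row [ 0.129 -0.245  0.047] 
0.55 [ 52. -53.] row [ 0.195 -0.31   0.073] 
0.4 [ 27. -65.] row [ 0.272 -0.365  0.104]
```

```bash
python3 -m handwheel '[[0.013,-0.045,0,0],[0.029,-0.085,0.007,0],[0.05,-0.13,0.014,0],[0.073,-0.169,0.022,0],[0.1,-0.21,0.033,0],[0.129,-0.245,0.045,0],[0.16,-0.28,0.057,0],[0.16,-0.28,0.057,0]]'
python3 - <<'E'
from h import *
st()
im=crop("scene",200,120,150,112,"pics/k5.png")
for q,d in((.62,23),(.5,22),(.4,21),(.3,20),(.2,19),(.1,18),(.05,18),(0,18)):
    t=np.array([np.cos(q),np.sin(q)]);k=np.array([-45,105])+185*np.array([np.sin(q),-np.cos(q)])
    p=k+d*t; p[1]=max(p[1],-75)
    print(q,k.round(),end=" ");go(p2w(np.r_[p,46]))
E
```

```text
time_s: 48.78
ee_pos: [564.1, -11.6, 159.1]
orientation: [-0.0, 0.02, 1.0, -0.0]
wrist_force: [0.1, -0.2, 0.1]
opening: 0.001
grasp_force: 0.0
t 48.77 tcp [564.1 -11.6 159.1] plate [ 82.3 -31.5  46.7] phi 177.70 F [ 0.1 -0.2  0.1] open 0.1 g 0.0 j6 -1.67
0.62 [ 62. -46.] row [ 0.004 -0.004  0.004] 
0.5 [ 44. -57.] row [ 0.061 -0.052  0.027] 
0.4 [ 27. -65.] row [ 0.112 -0.086  0.048] 
0.3 [ 10. -72.] row [ 0.167 -0.115  0.07 ] 
0.2 [ -8. -76.] row [ 0.224 -0.137  0.093] 
0.1 [-27. -79.] row [ 0.283 -0.145  0.116] 
0.05 [-36. -80.] row [ 0.311 -0.145  0.128] 
0 [-45. -80.] row [ 0.339 -0.145  0.139]
```

View pics/k5.png

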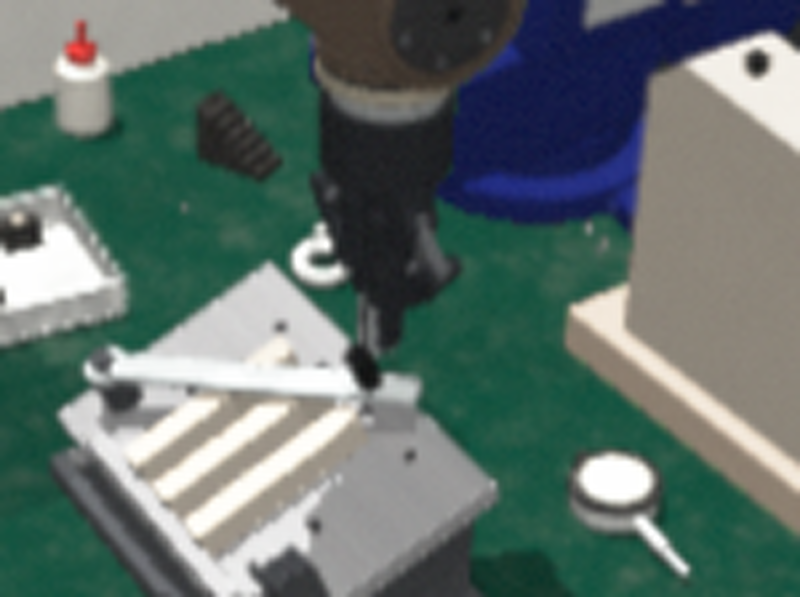

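The keeper swings freely over the undisturbed parallels, the knob at (362,365) with the fingers just behind it. I carry on to shut.

```bash
python3 -m handwheel '[[0.061,-0.052,0.027,0],[0.112,-0.086,0.048,0],[0.167,-0.115,0.07,0],[0.224,-0.137,0.093,0],[0.255,-0.143,0.104,0],[0.283,-0.145,0.116,0],[0.3,-0.145,0.123,0],[0.3,-0.145,0.123,0]]'
python3 -c "
from h import *
st();go(p2w([-27,-75,46]))"
```

```text
time_s: 49.82
ee_pos: [473.0, -50.6, 122.3]
orientation: [-0.0, 0.02, 1.0, 0.0]
wrist_force: [-0.5, 0.5, 1.0]
opening: 0.0
grasp_force: 0.0
t 49.83 tcp [473.  -50.6 122.3] plate [-14.2 -74.5  46. ] phi 177.76 F [-0.5  0.5  1. ] open 0.0 g 0.0 j6 -1.78
row [ 0.039 -0.001  0.016]
```

```bash
python3 -m handwheel '[[0.015,0,0.006,0],[0.027,0,0.011,0],[0.039,0,0.016,0],[0.039,0,0.016,0]]'
python3 -m handwheel '[[0.006,0,0.002,0],[0.012,0,0.005,0],[0.012,0,0.005,0]]'
python3 -c "
from h import *
st()"
```

```text
time_s: 50.32
ee_pos: [461.1, -50.2, 117.5]
orientation: [-0.0, 0.02, 1.0, 0.0]
wrist_force: [0.8, 0.0, -0.3]
opening: 0.002
grasp_force: 0.0
time_s: 50.7
ee_pos: [458.9, -50.3, 116.5]
orientation: [0.001, 0.02, 1.0, -0.0]
wrist_force: [5.0, 0.2, 3.4]
opening: -0.001
grasp_force: 2.8
t 50.70 tcp [458.9 -50.3 116.5] plate [-29.5 -74.9  45.9] phi 177.74 F [5.  0.2 3.4] open -0.1 g 2.8 j6 -1.78
```

```bash
python3 -m handwheel '[[0.008,0,0.003,0],[0.016,0,0.006,0],[0.016,0,0.006,0]]'
python3 -c "
from h import *
st()"
```

```text
time_s: 51.08
ee_pos: [458.1, -50.6, 116.2]
orientation: [0.006, 0.02, 1.0, -0.001]
wrist_force: [19.3, 5.2, 10.8]
opening: 0.0
grasp_force: 10.9
t 51.08 tcp [458.1 -50.6 116.2] plate [-30.3 -75.2  45.9] phi 177.70 F [19.3  5.2 10.8] open 0.0 g 10.9 j6 -1.79
```

The keeper is hard against its stop, with the force up to 19 N for 0.8 mm more. I back off, lift away and take a last look.

```bash
python3 -m handwheel '[[-0.03,0,-0.02,0],[-0.07,0,-0.08,0],[-0.07,0,-0.3,0],[-0.07,-0.2,-0.4,0],[-0.07,-0.4,-0.4,0],[-0.07,-0.6,-0.4,0],[-0.07,-0.75,-0.4,0],[-0.07,-0.75,-0.4,0]]'
python3 - <<'E'
from h import *
st();im=capture("top");a=cv2.resize(im[130:270,90:330],(800,467),interpolation=cv2.INTER_CUBIC)[:,:,::-1]
cv2.imwrite("pics/f2.png",a)
E
```

```text
time_s: 52.08
ee_pos: [464.3, -277.9, 233.6]
orientation: [-0.001, 0.021, 1.0, 0.0]
wrist_force: [-0.1, -0.2, 0.1]
opening: 0.005
grasp_force: 0.0
t 52.08 tcp [ 464.3 -277.9  233.6] plate [  28.9 -302.   148.6] phi 177.55 F [-0.1 -0.2  0.1] open 0.4 g 0.0 j6 -2.19
```

View pics/f2.png

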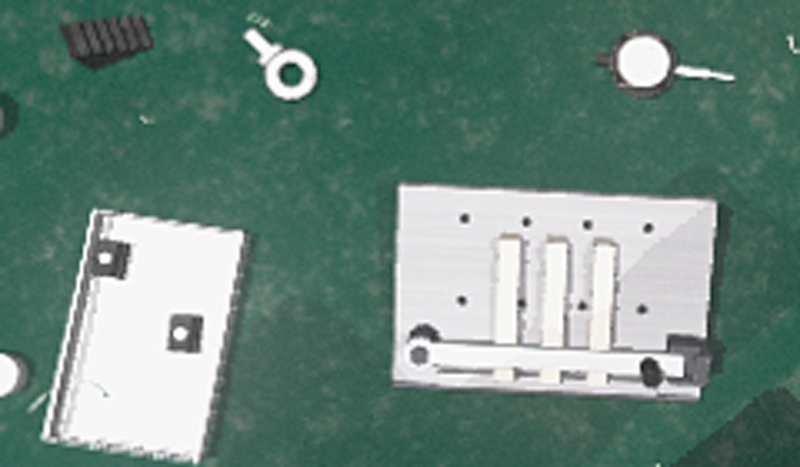

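The keeper is shut in the catch over the three parallels, and the dial is untouched. One nut has been knocked against the tray's left wall, at (112,258). I check numerically that it sits on the floor.

Run:
```python
from h import *
im=capture("top");g=cv2.cvtColor(im,cv2.COLOR_RGB2GRAY)
for r in range(199,217): print(r,g[r,108:134].tolist())
l=onz("top",[[90+92/3.333,130+258/3.333],[90+130/3.333,130+258/3.333],[90+112/3.333,130+240/3.333],[90+112/3.333,130+277/3.333]],12);print(l.round(1))
print("rim left top/bottom",onz("top",[[90+95/3.333,130+210/3.333],[90+43/3.333,130+440/3.333],[90+246/3.333,130+232/3.333],[90+200/3.333,130+462/3.333]],28).round(1))
```

```text
199 [120, 98, 89, 99, 99, 98, 97, 97, 255, 192, 127, 124, 174, 228, 222, 250, 248, 247, 247, 247, 246, 246, 247, 246, 246, 246]
200 [109, 91, 92, 94, 100, 99, 95, 92, 255, 144, 125, 128, 252, 234, 227, 251, 249, 248, 248, 247, 247, 247, 246, 247, 247, 246]
201 [109, 103, 97, 95, 90, 90, 89, 99, 255, 128, 122, 113, 204, 158, 181, 255, 255, 255, 254, 252, 250, 248, 247, 247, 246, 246]
202 [100, 109, 106, 100, 96, 92, 88, 112, 255, 136, 127, 90, 103, 98, 98, 123, 123, 151, 154, 226, 224, 252, 249, 247, 247, 246]
203 [96, 104, 110, 104, 95, 92, 90, 193, 229, 123, 114, 98, 112, 108, 104, 113, 116, 67, 69, 92, 82, 201, 221, 246, 247, 246]
204 [95, 97, 106, 107, 93, 88, 86, 255, 175, 121, 107, 100, 104, 102, 101, 100, 105, 73, 75, 92, 64, 203, 251, 248, 247, 246]
205 [96, 96, 100, 96, 92, 88, 81, 255, 131, 122, 99, 105, 99, 147, 108, 105, 97, 79, 77, 91, 88, 202, 251, 248, 247, 247]
206 [100, 98, 104, 97, 94, 96, 108, 255, 122, 126, 97, 146, 255, 255, 255, 146, 76, 74, 78, 82, 89, 205, 250, 248, 247, 246]
207 [96, 100, 100, 96, 94, 93, 133, 255, 131, 99, 79, 146, 255, 255, 255, 165, 74, 76,
[... 678 characters left out ...]
09, 254, 210, 119, 120, 167, 211, 220, 255, 255, 246, 243, 204, 135, 92, 165, 251, 248, 247, 247, 246, 246]
214 [103, 101, 99, 97, 106, 254, 139, 120, 121, 252, 217, 200, 252, 250, 250, 251, 253, 255, 255, 253, 249, 247, 247, 247, 246, 246]
215 [104, 103, 102, 101, 119, 255, 113, 126, 124, 250, 216, 209, 249, 247, 247, 247, 248, 248, 248, 248, 247, 247, 247, 247, 247, 246]
216 [107, 101, 103, 102, 137, 255, 103, 132, 124, 255, 222, 215, 249, 247, 246, 247, 247, 247, 247, 247, 247, 247, 246, 247, 247, 246]
[[539.5 425.3  12. ]
 [539.5 392.4  12. ]
 [555.5 408.8  12. ]
 [522.8 407.1  12. ]]
rim left top/bottom [[580.1 419.4  28. ]
 [383.8 451.4  28. ]
 [561.  288.5  28. ]
 [364.7 319.6  28. ]]
```

The nut lies level on the floor inside the unbroken rim line (y 393–421 against an inner wall at 424). I hand in.

```bash
python3 -c "
from plant import *
print(finish_job())"
```

```text
the job is handed in; nothing more can be done
None
```

I handed the job in after about 52 s on the robot clock: both T-nuts are in the tray, all three parallels lie flat against the ledge pointing up the slope with about 22 mm between them, the keeper is hard home in its catch, and the dial indicator was not touched.

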